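Rebuild the rotor stack of the bench rotator

ROBOT

A 6-joint arm with a two-finger parallel gripper is mounted at the origin on a cart in front of the work surface, level with it; the furniture and walls round the work are solid. World frame = base frame: x ahead of the robot, y to its left, z up, the work surface at z = 0. Lengths are in m, angles in rad, forces in N, time in s.
With the tool pointing down it reaches from about 0.425 to 0.95 m from the base axis. Payload 3.5 kg.
Tool frame: the origin (TCP) lies midway between the tips of the shut fingers; the grasp point (between the pads) lies 19 mm behind it; z points along the fingers, y is the line along which they close (so a half turn about z gives the same grasp; the last joint's range is limited). The gripper opens to 85 mm and grips with 20 to 120 N. Pads are 22 mm wide; open, the fingers measure 114 mm over their backs; the gripper's body (76 mm by 85 mm) begins 54 mm behind the grasp point. The pads swing forward as they close: fully open they stand 13 mm farther back than shut.
Start: joints at [-1.402, 0.286, 1.577, -0, 1.279, -0.15], TCP at [0.212, -0.641, 0.199] pointing down, gripper open.
Joint ranges: [-2.77, 2.77], [-0.9, 2.22], [0.21, 2.48], [-1.53, 4.67], [0.24, 2.81], [-2.84, 2.84]. Speed limits (rad/s): [2.79, 2.79, 3.14, 3.14, 3.14, 3.14].

INTERFACE

Orientations are given as a unit quaternion [x, y, z, w].
In Python, from plant import ctrl gives the robot as it stands. The module is installed in compiled form; this text tells all that it offers.
- The arm moves only by the shell command python3 -m inch 'ROWS' [FORCE]. ROWS is JSON, a list of rows, each a list of 5 numbers: the closure, from 0 (fully open) to 1 (shut), then the shift along the tool's x, y, z in m, then the turn about the tool's z in degrees. A call has 1 to 5 rows; each row is the pose to reach, as a shift and turn from the pose commanded when the call began, along the tool's axes at that moment; what a row does not reach only later rows make up. A row lasts 1/12 s, in which the tool goes at most 41.7 mm and 7.16 degrees, less where a joint would pass 70% of its speed; a pose out of reach is approached as far as the arm can. A call with a gripper value outside its range is refused whole. The fingers move at their own pace and stop on an object; FORCE is the grip in N (left out, the last holds). Time passes only in rows, so rows that repeat a pose let the fingers close. It gives the time, the measured TCP pose, the force, the opening and the grip force at its end, in the units of the state.
- ctrl.get_state(): the state, without advancing time (a new reading comes with each control period).
- ctrl.read_camera(name): name is "scene" or "top"; returns a dict with "pixels" (400x640x3 uint8, red, green, blue), "depth" (400x640 float32, m along the optical axis (not along the pixel's ray), 0 where there is no reading), "fx", "fy", "cx", "cy" (pixels), "xyz" and "rotation" of the camera in the world. Camera axes: x right, y down, z forward; pixel columns grow to the right and rows downward; lengths in m; the calibration is good to about 2 mm. A picture is of the moment at which its call begins.
- ctrl.sign_off(): hands the job in; it is judged then, once.
Trained networks look in a picture, given as the dict that the camera call returned (one of the last four; its "shot" number tells which), for a name from the list of things; names that differ only in an ending like _2 or _b are one class to them, and where a whole thing is asked for, a point or a joint stands for the part that bears it (a point fixed in the world has none). Each returns a list of dicts, best first, with "score" (0 to 1); they miss things now and then, are a little off and sometimes report something else, mostly with a low value. They report only what shows in the picture. A call takes as long as a camera call.
- ctrl.spot_in(query, picture): "at" ([column, row] in pixels, amid what is visible of it).
- ctrl.tip_of(query, picture): "at" ([column, row] in pixels: a listed point, or the origin of a listed thing).
The state is a dict: "time": time; "qpos": joint angles; "dq": joint speeds; "joint_efforts": joint torques, N m; "eef_pos": TCP position; "tcp_rot": TCP orientation; "contact_force": force on the tool from outside, world axes, zero at the start; "wrist_torque": the same for the moment, N m; "opening": opening from 0.0 (shut) to 1.0 (fully open); "finger_force": force on a finger pad.
Only numpy, scipy, OpenCV 4.12 (cv2) and the standard library are available. Lean on these libraries where they do the work, as an engineer would, in place of code of your own. Each camera call takes 0.05 s, during which the arm holds its last target. There are 200 camera calls.

TASK

The rotator has been cleaned and its rotor must go back together: first lift the yellow guard off the shaft and hang it by its wire bail on the hook of the stand. Then slide the parts from the blue mat onto the upright shaft in this order, each fully home: brass bearing ring, green drive disc (turn it until its oblong hole drops over the shaft's drive tang), every white spacer that is there, steel washer, and last the orange retaining cap, open end down, resting on the washer. Leave the jar, the bottle and the petri dishes where they stand.

Things in the scene. Friction and masses are not known exactly. Their poses are not given: they have to be found in the camera images.
- rotator: Fixed white bench rotator with an upright shaft; housing 36 mm high, from x = -85 to 55 and y = -60 to 60 mm in its frame (10 mm high black knob towards -x). Origin on the worktop under the shaft axis, z up. The shaft's drive tang, 7 to 17.5 mm above shaft_seat, is a block 22 mm long along the rotator's x and 13 mm wide along its y. A disc not dropped over the tang stays 9 mm too high.
- shaft_seat (a point): On the shaft axis, on the shoulder (36 mm wide, 14 mm above the housing, 50 mm above the worktop). Heights from here: bearing seat, 25 mm diameter, to 7.5 mm; tang to 17.5; round shaft, 13 mm diameter, to 48.5; tapered tip to 54. Home: bearing at 0 to 8 mm, disc 8 to 18, spacers from 18 up (8 each), washer (6), then the cap's rim.
- hook_stand: Fixed steel stand: base 110 x 80 x 8 mm, origin at its middle on the worktop, z up. Post of 14 mm diameter, 155 mm high, at x = 42 mm in its frame. Hook rod, 10 mm diameter, leaves the post level at height 150 mm, runs along the stand's -x to x = -25 mm, then bends up to its end at x = -40, height 158 (centre line; top of the end 163 mm).
- hook_mid (a point): Point on the centre line of the level part of the hook rod, x = -5 mm, height 150 mm in the stand's frame; axes as the stand's. The place to hang the guard.
- guard: Yellow shaft guard, about 0.12 kg: ring 48 mm outside, 30 inside, 7 high; 7 mm wire bail in its x-z plane (wires at x = +-19.5, straight to 60 mm, then sloping in to 74 mm); grip tab on top 34 (x) x 10 (y) x 20 mm (z), from 73 to 93 mm. Origin: centre of the ring's underside, z up. Starts over the shaft on the shoulder. The window under the bail is open along its y: the hook rod enters there.
- guard_eye (a point): Point of the guard, 66 mm above its origin on its axis, just under the peak of the bail: where the centre of the hook rod lies when the guard hangs. Axes as the guard's.
- parts_mat: Thin blue sheet fixed to the worktop, 250 x 440 mm, of no noticeable thickness, on which the parts lie (z = 0). Origin at the middle of its underside.
- bearing: Brass bearing ring, outer diameter 46 mm, bore 30 mm, 8 mm thick. Starts lying flat on the blue mat. Origin at its centre (mid-thickness), z is its axis.
- drive_disc: Green drive disc, diameter 56 mm, 10 mm thick, oblong hole 25.5 mm along its x axis by 16.5 mm along its y; white index lines on its top mark the x axis. It drops over the tang when its x is along the rotator's x, either way round, within about 8 degrees. Starts lying flat on the blue mat, lines up. Origin at its centre (mid-thickness).
- spacer_a: White plastic spacer ring, outer diameter 48 mm, bore 17 mm, 8 mm thick; all spacers are alike and one to three are present (absent ones read None). Starts lying flat on the blue mat. Origin at its centre (mid-thickness), z is its axis.
- spacer_b: White plastic spacer ring, outer diameter 48 mm, bore 17 mm, 8 mm thick; all spacers are alike and one to three are present (absent ones read None). Starts lying flat on the blue mat. Origin at its centre (mid-thickness), z is its axis.
- spacer_c: White plastic spacer ring, outer diameter 48 mm, bore 17 mm, 8 mm thick; all spacers are alike and one to three are present (absent ones read None). Starts lying flat on the blue mat. Origin at its centre (mid-thickness), z is its axis.
- washer: Steel washer, outer diameter 44 mm, bore 17 mm, 6 mm thick. Starts lying flat on the blue mat. Origin at its centre (mid-thickness), z is its axis.
- cap: Orange ribbed retaining cap, diameter 40 mm, 34 mm high, with a blind bore of 17 mm, 27 mm deep, open below. Starts standing open end down on the blue mat. Origin at the centre of its lower rim, z up.
- foil_jar: Bystander: glass jar with foil cover, 76 mm in diameter, 123 mm high, origin under its centre. To be left alone.
- wash_bottle: Bystander: plastic bottle with red cap, 64 mm in diameter, 130 mm high, origin under its centre. To be left alone.
- petri_stack: Bystander: stack of petri dishes, 63 mm in diameter, 38 mm high, origin under its centre. To be left alone.

How it is judged:
By the outcome, as a careful person would: the job done as asked, in the order asked, and still so for the second after the job is handed in, with the robot touching nothing.
Of spacer_a, spacer_b, spacer_c only 1 to 3 are there at a start; the rules pass over those that are not, and their reading is None.
At some moment in a run one of drive_disc, washer, cap may be knocked a few centimetres aside while the robot is not near it.
Once in a run the grip may slacken for a moment while it holds something.
It also fails if it takes over 210 s, if anything falls off the work surface, if the arm or the gripper's body presses on something with over 40 N, if the wrist force passes 120 N, or if a joint passes its speed limit or range.

## Working session

There is one attempt and no reset: what is moved stays moved. The work goes in short steps, Python scripts to look and compute and a shell command to move; the robot and the scene stay as the last step left them, time stands still between calls to the robot, and variables do not carry over. Pictures are saved under pics/ and viewed, at most 14 in all, crops included, and the job is handed in when it is done.

```bash
mkdir -p pics; ls; cat > h.py <<'E'
import numpy as np, cv2
from plant import ctrl
from scipy.spatial.transform import Rotation as R
def cam(n):
    p=ctrl.read_camera(n); return p
def Rm(p):
    r=np.array(p["rotation"],float)
    return r if r.shape==(3,3) else R.from_quat(r).as_matrix()
def cloud(p):
    d=p["depth"]; v,u=np.mgrid[:400,:640]
    c=np.stack([(u-p["cx"])/p["fx"]*d,(v-p["cy"])/p["fy"]*d,d],-1)
    w=c@Rm(p).T+np.array(p["xyz"]); w[d==0]=np.nan; return w
def at_z(p,uv,z):
    r=Rm(p)@np.array([(uv[0]-p["cx"])/p["fx"],(uv[1]-p["cy"])/p["fy"],1]); o=np.array(p["xyz"])
    return o+r*(z-o[2])/r[2]
def proj(p,X):
    c=Rm(p).T@(np.array(X)-np.array(p["xyz"])); return c[0]/c[2]*p["fx"]+p["cx"],c[1]/c[2]*p["fy"]+p["cy"]
def save(p,name,crop=None,s=1):
    im=p["pixels"][:,:,::-1]
    if crop: im=im[crop[1]:crop[3],crop[0]:crop[2]]
    cv2.imwrite("pics/"+name,cv2.resize(im,None,fx=s,fy=s,interpolation=cv2.INTER_CUBIC))
E
cat > a.py <<'E'
from h import *
for n in ("top","scene"):
    p=cam(n); save(p,n+"0.png",s=1.25); w=cloud(p); print(n,p["xyz"],Rm(p).round(3).tolist(),p["fx"])
    for q in ["rotator","shaft_seat","hook_stand","hook_mid","guard","guard_eye","parts_mat","bearing","drive_disc","spacer_a","washer","cap","foil_jar","wash_bottle","petri_stack"]:
        for f in (ctrl.spot_in,ctrl.tip_of):
            try:
                for r in f(q,p)[:3]:
                    if r["score"]>.2:
                        u,v=map(int,np.round(r["at"])); print(q,f.__name__,round(r["score"],2),np.round(r["at"],1),w[min(v,399),min(u,639)].round(4))
            except Exception as e: print(q,e)
print(ctrl.get_state())
E
python3 a.py
```

```text
pics
top [ 0.34588455 -0.00276873  1.8781128 ] [[-0.019, -0.994, 0.108], [-1.0, 0.02, 0.001], [-0.003, -0.107, -0.994]] 504.46469660060296
rotator call 0.91 [407.9 210.5] [ 0.5156 -0.3162  0.039 ]
rotator call 0.84 [411.9 205.4] [ 0.5297 -0.3246  0.0781]
shaft_seat call 0.67 [407.1 206.3] [ 0.5314 -0.3148  0.0294]
shaft_seat call 0.76 [412.5 202.3] [ 0.5429 -0.3289  0.0565]
shaft_seat call 0.42 [266.3 216.1] [ 5.072e-01  2.081e-01 -2.000e-04]
hook_stand call 0.67 [361.9 202. ] [ 0.5355 -0.1394  0.1565]
hook_stand call 0.55 [360.9 202. ] [ 0.5525 -0.1479  0.0023]
hook_mid call 0.6 [361.6 203.8] [ 0.5287 -0.1393  0.1554]
hook_mid call 0.97 [365.1 198. ] [ 0.5492 -0.1502  0.156 ]
hook_mid call 0.31 [332.8 163. ] [ 0.6812 -0.0438  0.1147]
guard call 0.53 [416.7 200.4] [ 0.5395 -0.3298  0.1491]
guard call 0.55 [414.2 200.4] [ 0.5473 -0.332   0.0808]
guard_eye call 0.66 [416.1 201.3] [ 0.5361 -0.3263  0.1487]
guard_eye call 0.67 [418.7 199.9] [ 0.5404 -0.3385  0.1395]
parts_mat call 0.92 [267.8 216.6] [0.5024 0.1995 0.0107]
parts_mat call 0.73 [410.7 204.9] [ 0.5319 -0.3246  0.0579]
parts_
[... 3632 characters left out ...]

{'time': 3.1, 'qpos': array([-1.40200899e+00,  2.86297470e-01,  1.57669124e+00, -3.75150889e-07,
        1.27858722e+00, -1.50013445e-01]), 'dq': array([-0.00077466, -0.00067822, -0.0004386 , -0.00032139,  0.00053551,
       -0.00074249]), 'joint_efforts': array([ 1.47375576e-04, -4.05950296e+01, -2.92928839e+01, -1.76210701e-04,
        5.08683952e-04,  1.96184679e-06]), 'eef_pos': array([ 0.21158217, -0.64097516,  0.19943131]), 'tcp_rot': array([ 9.87322626e-01,  1.58726279e-01, -1.01120478e-07,  8.36370926e-06]), 'contact_force': array([0.55078445, 0.4735768 , 0.48429404]), 'wrist_torque': array([ 0.06435076, -0.02025876,  0.02919502]), 'finger_force': 0.0, 'opening': 0.9966412250469937}
```

View pictures.

View pics/top0.png

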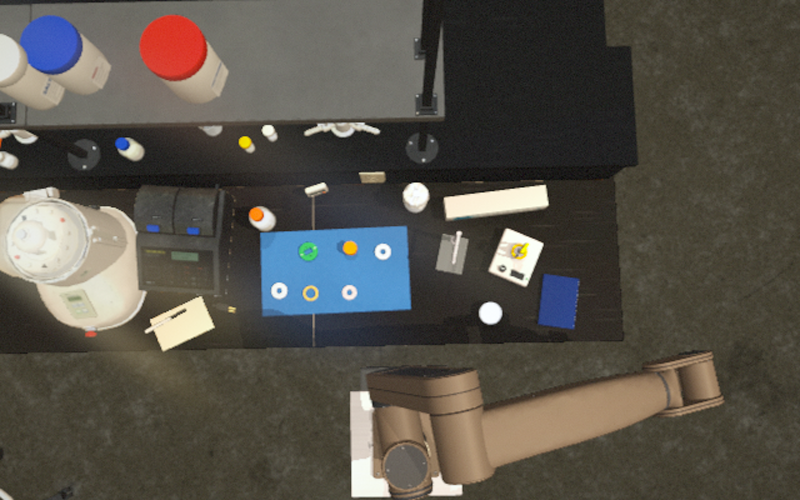

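View pics/scene0.png

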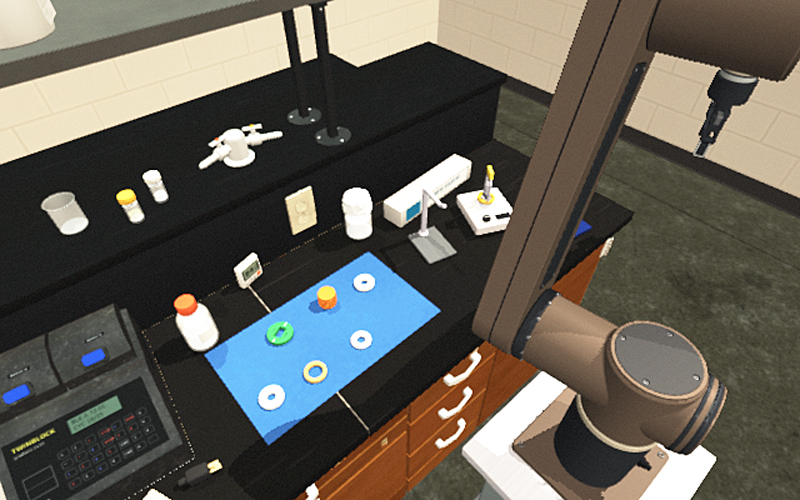

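```bash
cat > b.py <<'E'
from h import *
t=cam("top"); s=cam("scene")
import pickle
a=t["pixels"][175:260,345:475]; b=s["pixels"][120:220,300:430]; c=t["pixels"][175:255,205:335]; d=s["pixels"][250:290,195:247]
f=lambda i,w:cv2.resize(i[:,:,::-1],w,interpolation=cv2.INTER_CUBIC)
cv2.imwrite("pics/crops.png",np.vstack([np.hstack([f(a,(400,262)),f(b,(390,262))]),np.hstack([f(c,(400,262)),f(d,(390,262))])]))
for n,p in (("top",t),("scene",s)):
    w=cloud(p); x,y,z=w[...,0],w[...,1],w[...,2]
    def rect(m,l):
        q=w[m][:,:2].astype(np.float32)
        if len(q)>5: r=cv2.minAreaRect(q*1000); print(n,l,len(q),np.round(r[0],1),np.round(r[1],1),round(r[2],1),'med',np.median(q,0).round(4))
    near=lambda cx,cy,r:(np.hypot(x-cx,y-cy)<r)
    rect(near(.53,-.32,.13)&(z>.031)&(z<.041),"housing")
    rect(near(.53,-.32,.05)&(z>.12),"tab")
    rect(near(.54,-.15,.09)&(z>.003)&(z<.014),"base")
    rect(near(.54,-.15,.09)&(z>.135),"hookrod")
    rect(near(.35,-.25,.08)&(z>.028),"petri")
    hsv=cv2.cvtColor(p["pixels"],cv2.COLOR_RGB2HSV)
    H,S,V=[hsv[...,i].astype(int) for i in range(3)]
    mat=(x>.34)&(x<.68)&(y>-.05)&(y<.45)
    blue=(H>95)&(H<120)&(S>120)
    box=mat&~blue&(z<.06)
    cent={"bearing":(.443,.27,.008),"disc":(.568,.283,.01),"sp1":(.443,.366,.008),"sp2":(.56,.06,.008),"washer":(.438,.155,.006),"cap":(.565,.16,.034)}
    for k,(cx,cy,h) in cent.items():
        m=(np.hypot(x-cx,y-cy)<.045)&~blue
        m=m.astype(np.uint8); ct,_=cv2.findContours(m,cv2.RETR_EXTERNAL,cv2.CHAIN_APPROX_NONE)
        k0=max(ct,key=cv2.contourArea); e=cv2.fitEllipse(cv2.convexHull(k0)); 
        pts=np.array([at_z(p,q[0],h*(1 if n=="top" else .5))[:2] for q in k0])*1000; r=cv2.minEnclosingCircle(pts.astype(np.float32))
        print(n,k,"ell",at_z(p,e[0],h if n=="top" else h*.55)[:2].round(4),np.round(e[1],1),"circ",np.round(r[0],1),round(r[1],1))
E
python3 b.py
```

```text
top housing 727 [ 534.  -331.5] [119.5 139.6] 66.1 med [ 0.5277 -0.327 ]
top tab 34 [ 548.4 -339.3] [11.4 33.9] 49.1 med [ 0.547  -0.3378]
top base 790 [ 541.3 -149.7] [171.3 178.8] 4.1 med [ 0.5413 -0.1447]
top hookrod 80 [ 551.2 -145.8] [13.2 90.7] 75.4 med [ 0.5527 -0.1469]
top petri 217 [ 372.  -252.5] [59.9 60.3] 69.2 med [ 0.3715 -0.2529]
top bearing ell [0.4396 0.2739] [13.6 13.8] circ [439.4 274.2] 25.9
top disc ell [0.565 0.28 ] [15.3 15.5] circ [565.1 280.2] 29.5
top sp1 ell [0.4489 0.3672] [13.9 14.1] circ [448.9 367.3] 26.4
top sp2 ell [0.5599 0.0584] [13.8 14. ] circ [559.9  58. ] 26.7
top washer ell [0.44   0.1595] [12.5 13. ] circ [439.6 159.6] 24.3
top cap ell [0.5695 0.1525] [12.3 12.8] circ [569.8 152.3] 23.8
scene housing 741 [ 530.6 -330.2] [118.8 138.7] 64.7 med [ 0.5217 -0.319 ]
scene tab 46 [ 545.4 -337.3] [10.2 37.5] 51.9 med [ 0.5431 -0.3322]
scene base 608 [ 541.9 -146.1] [ 82.6 123.4] 75.1 med [ 0.5422 -0.1439]
scene hookrod 102 [ 549.6 -145.1] [14.5 92.9] 74.7 med [ 0.5587 -0.1474]
scene bearing ell [0.4398 0.2758] [18.2 20. ] circ [440.4 275. ] 26.1
scene disc ell [0.564  0.2816] [18.5 22.4] circ [564.4 280.7] 30.6
scene sp1 ell [0.4495 0.369 ] [19.6 22.5] circ [450.  368.9] 26.9
scene sp2 ell [0.5592 0.0591] [14.6 17.4] circ [559.8  59.2] 27.8
scene washer ell [0.4405 0.1608] [15.4 17.6] circ [440.9 160.4] 24.1
scene cap ell [0.5676 0.1566] [17.1 18.5] circ [569.4 155.2] 32.9
```

View pics/crops.png

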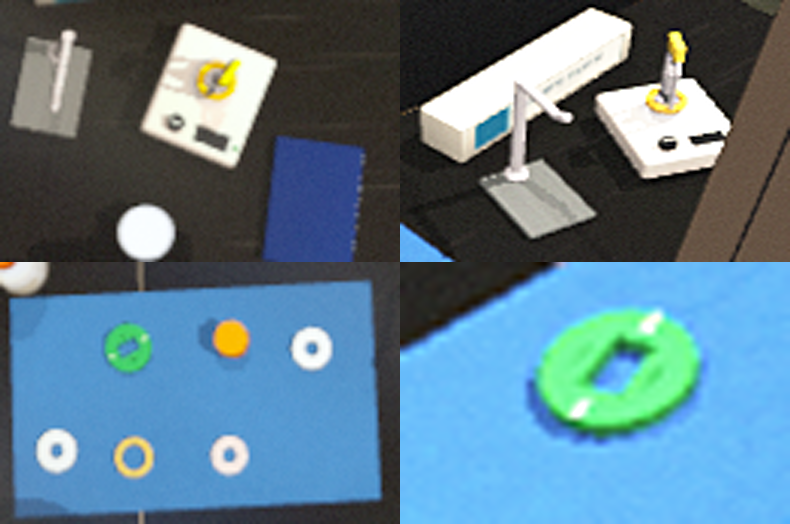

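```bash
cat > go.py <<'E'
import sys; from h import *
def show(tx=None,ty=None,tz=None,ps=None):
    s=ctrl.get_state(); r=R.from_quat(s["tcp_rot"]).as_matrix(); psi=np.degrees(np.arctan2(r[1,0],r[0,0])); p=s["eef_pos"]
    print("t %.1f pos %s psi %.1f open %.3f ff %.1f F %s tilt %.3f q6 %.2f"%(s["time"],np.round(p*1000,1),psi,s["opening"],s["finger_force"],np.round(s["contact_force"],1),r[2,2],s["qpos"][5]))
    if tx is not None:
        d=r.T@(np.array([tx,ty,tz])/1000-p); print("tool delta",d.round(4),"turn",round(-(ps-psi),1),"q",s["qpos"].round(2))
if __name__=="__main__": show(*map(float,sys.argv[1:]))
E
python3 -m inch '[[0.45,0.16,-0.094,0,0],[0.45,0.16,-0.094,0,0],[0.45,0.16,-0.094,0,0],[0.45,0.16,-0.094,0,0],[0.45,0.16,-0.094,0,0]]' 60
python3 -m inch '[[0.45,0.153,-0.089,0,0],[0.45,0.153,-0.089,0,0],[0.45,0.153,-0.089,0,0],[0.45,0.153,-0.089,0,0],[0.45,0.153,-0.089,0,0]]'
python3 -m inch '[[0.45,0,0,0,-35],[0.45,0,0,0,-35],[0.45,0,0,0,-35],[0.45,0,0,0,-35],[0.45,0,0,0,-35]]'
python3 -m inch '[[0.45,0,0,0,-35],[0.45,0,0,0,-35],[0.45,0,0,0,-35],[0.45,0,0,0,-35],[0.45,0,0,0,-35]]'
python3 -m inch '[[0.45,0,0,0,-35],[0.45,0,0,0,-35],[0.45,0,0,0,-35],[0.45,0,0,0,-35],[0.45,0,0,0,-35]]'
python3 -m inch '[[0.45,0,0,0,-17],[0.45,0,0,0,-17],[0.45,0,0,0,-17],[0.45,0,0,0,-17]]'
python3 go.py 547 -338 124 140.5
```

```text
time: 3.62
eef_pos: [0.3367, -0.498, 0.1995]
tcp_rot: [0.987, 0.16, 0.001, -0.001]
contact_force: [-0.1, -1.0, 0.3]
opening: 0.551
finger_force: 0.0
time: 4.03
eef_pos: [0.4545, -0.3648, 0.1997]
tcp_rot: [0.987, 0.161, 0.001, -0.001]
contact_force: [0.6, -0.1, -0.4]
opening: 0.55
finger_force: 0.0
time: 4.45
eef_pos: [0.4513, -0.3694, 0.1995]
tcp_rot: [0.893, 0.451, -0.0, 0.0]
contact_force: [1.0, -0.3, 1.0]
opening: 0.554
finger_force: 0.0
time: 4.87
eef_pos: [0.4512, -0.3695, 0.1995]
tcp_rot: [0.716, 0.698, -0.0, 0.0]
contact_force: [-0.6, -0.6, -0.0]
opening: 0.55
finger_force: 0.0
time: 5.28
eef_pos: [0.4512, -0.3695, 0.1995]
tcp_rot: [0.473, 0.881, -0.0, 0.0]
contact_force: [0.7, -0.0, 0.3]
opening: 0.555
finger_force: 0.0
time: 5.62
eef_pos: [0.4512, -0.3695, 0.1995]
tcp_rot: [0.34, 0.941, -0.0, 0.0]
contact_force: [0.6, -0.5, -0.3]
opening: 0.548
finger_force: 0.0
t 5.6 pos [ 451.2 -369.5  199.5] psi 140.3 open 0.548 ff 0.0 F [ 0.6 -0.5 -0.3] tilt -1.000 q6 -1.74
tool delta [-0.0536  0.0854  0.0755] turn -0.2 q [-0.86  0.09  1.81 -0.    1.25 -1.74]
```

```bash

python3 -m inch '[[0.45,-0.0536,0.0854,0,0],[0.45,-0.0536,0.0854,0,0],[0.45,-0.0536,0.0854,0,0],[0.45,-0.0536,0.0854,0,0]]' >/dev/null
python3 go.py 547 -338 124 140.5
cat > c.py <<'E'
import sys; from h import *
n,x,y,z,r,name=sys.argv[1:7]; x,y,z=[float(v)/1000 for v in (x,y,z)]; r=int(r)
p=cam(n); u,v=map(int,proj(p,(x,y,z))); u0=max(u-r,0);v0=max(v-r*3//4,0)
save(p,name,(u0,v0,min(u+r,640),min(v+r*3//4,400)),s=700/(2*r)); print("crop origin",u0,v0,"scale",700/(2*r))
E
python3 c.py scene 547 -338 130 50 g1.png
```

```text
t 6.0 pos [ 550.  -336.4  199.2] psi 140.4 open 0.550 ff 0.0 F [-0.4  0.1 -0.6] tilt -1.000 q6 -1.59
tool delta [ 0.0014 -0.0032  0.0752] turn -0.1 q [-0.71  0.22  1.66  0.    1.26 -1.59]
crop origin 341 101 scale 7.0
```

View pics/g1.png

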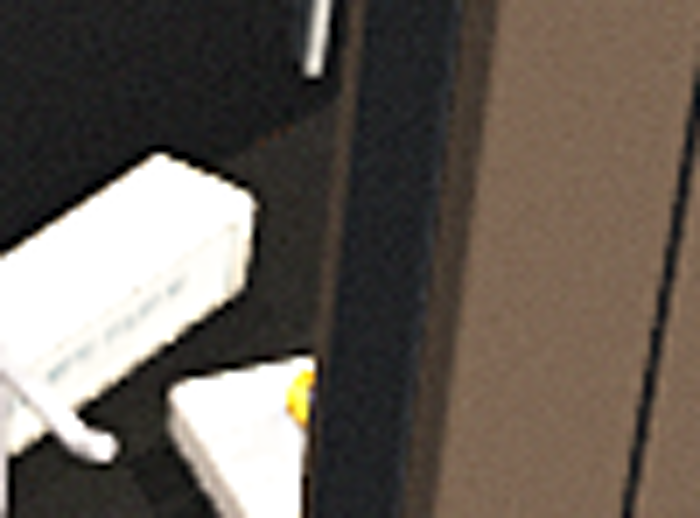

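```bash

python3 -m inch '[[0.45,0,0,0,0],[0.45,0,0,0.02,0],[0.45,0,0,0.04,0],[0.45,0,0,0.05,0],[0.45,0,0,0.05,0]]' >/dev/null
python3 go.py 547 -338 124 140.5
python3 -m inch '[[0.45,0,0,0.008,0],[0.45,0,0,0.016,0],[0.45,0,0,0.0255,0],[0.45,0,0,0.0255,0]]' | tail -3
python3 go.py 547 -338 124 140.5
python3 -m inch '[[0.95,0,0,0.001,0],[0.95,0,0,0.001,0],[0.95,0,0,0.001,0],[0.95,0,0,0.001,0],[0.95,0,0,0.001,0]]' 80
python3 -m inch '[[0.95,0,0,0,0],[0.95,0,0,0,0],[0.95,0,0,0,0],[0.95,0,0,0,0]]' 80
python3 go.py 547 -338 124 140.5
```

```text
t 6.4 pos [ 544.5 -337.   145.9] psi 140.2 open 0.553 ff 0.0 F [-0.5 -0.3 -1.1] tilt -1.000 q6 -1.59
tool delta [-0.0027  0.0008  0.0219] turn -0.3 q [-0.71  0.26  1.71 -0.    1.18 -1.59]
contact_force: [-0.9, 0.4, -0.9]
opening: 0.552
finger_force: 0.0
t 6.8 pos [ 546.3 -337.   121.8] psi 140.3 open 0.552 ff 0.0 F [-0.9  0.4 -0.9] tilt -1.000 q6 -1.59
tool delta [-0.0012 -0.0003 -0.0022] turn -0.2 q [-0.71  0.29  1.72 -0.    1.13 -1.59]
time: 7.17
eef_pos: [0.5476, -0.3379, 0.1235]
tcp_rot: [0.34, 0.941, -0.0, 0.0]
contact_force: [0.5, 1.6, 0.7]
opening: 0.051
finger_force: 0.0
time: 7.5
eef_pos: [0.5473, -0.3377, 0.1229]
tcp_rot: [0.34, 0.94, 0.0, 0.0]
contact_force: [-0.7, -0.5, 0.4]
opening: 0.051
finger_force: 0.0
t 7.5 pos [ 547.3 -337.7  122.9] psi 140.3 open 0.051 ff 0.0 F [-0.7 -0.5  0.4] tilt -1.000 q6 -1.59
tool delta [-0.     -0.0004 -0.0011] turn -0.2 q [-0.71  0.29  1.72  0.    1.13 -1.59]
```

```bash

python3 -m inch '[[0.95,0,0,0,0],[0.45,0,0,0,0],[0.45,0,0,0,0],[0.45,0,0,-0.03,0],[0.45,0,0,-0.07,0]]' | tail -3
python3 -m inch '[[0.45,0,0,-0.05,0],[0.45,-0.1,-0.08,-0.05,0],[0.45,-0.15,-0.12,-0.05,0],[0.45,-0.15,-0.12,-0.05,0],[0.45,-0.15,-0.12,-0.05,0]]' | tail -3
python3 go.py
cat > d.py <<'E'
from h import *
for n in ("top","scene"):
    p=cam(n); w=cloud(p); x,y,z=w[...,0],w[...,1],w[...,2]
    hsv=cv2.cvtColor(p["pixels"],cv2.COLOR_RGB2HSV).astype(int)
    m=(np.hypot(x-.547,y+.338)<.09)&(hsv[...,0]>18)&(hsv[...,0]<40)&(hsv[...,1]>110)&(hsv[...,2]>80)
    print(n,m.sum()); 
    for lo,hi in ((.03,.07),(.07,.12),(.12,.2)):
        k=m&(z>lo)&(z<hi); print(lo,k.sum(),w[k].mean(0).round(4) if k.any() else "",w[k].max(0).round(4) if k.any() else "")
    save(p,n+"1.png",(330,100,490,220) if n=="scene" else (330,140,490,260),s=4)
E
python3 d.py
```

```text
contact_force: [0.8, -0.3, -0.1]
opening: 0.548
finger_force: 0.0
contact_force: [0.2, -0.3, 0.4]
opening: 0.549
finger_force: 0.0
t 8.3 pos [ 581.1 -502.3  242.8] psi 140.3 open 0.549 ff 0.0 F [ 0.2 -0.3  0.4] tilt -1.000 q6 -1.72
top 96
0.03 65 [ 0.5458 -0.3374  0.0578] [ 0.5691 -0.3161  0.0679]
0.07 4 [ 0.5381 -0.3302  0.0839] [ 0.5617 -0.3231  0.0884]
0.12 27 [ 0.546  -0.3375  0.1429] [ 0.5583 -0.3264  0.1541]
scene 43
0.03 30 [ 0.5502 -0.3241  0.054 ] [ 0.5683 -0.316   0.0573]
0.07 0  
0.12 13 [ 0.5516 -0.338   0.134 ] [ 0.5607 -0.3307  0.1413]
```

View pics/top1.png

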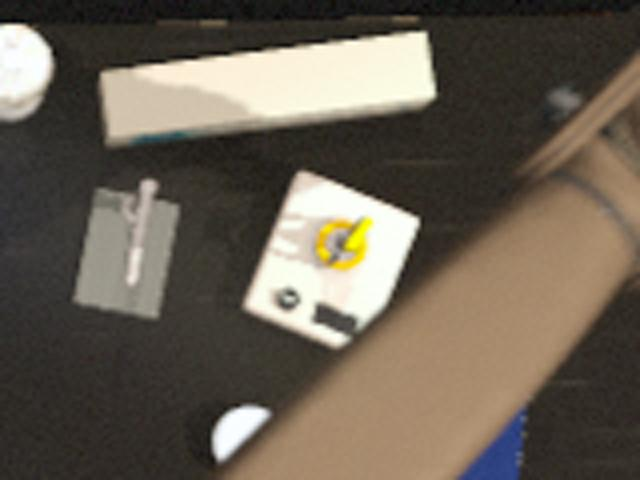

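```bash

python3 -m inch '[[0.45,0.13,0.10,0.0,0],[0.45,0.13,0.10,0.0,0],[0.45,0.13,0.10,0.0,0],[0.45,0.13,0.10,0.0,0],[0.45,0.13,0.10,0.0,0]]' | tail -3
python3 go.py 547 -338 190 140.5
```

```text
contact_force: [-0.3, 0.5, 0.0]
opening: 0.555
finger_force: 0.0
t 8.8 pos [ 543.1 -333.2  240.9] psi 140.5 open 0.555 ff 0.0 F [-0.3  0.5  0. ] tilt -1.000 q6 -1.59
tool delta [-0.0063 -0.0014  0.0508] turn 0.0 q [-0.71  0.18  1.63  0.    1.34 -1.59]
```

```bash

python3 -m inch '[[0.45,0,0,0.04,0],[0.45,0,0,0.08,0],[0.45,0,0,0.09,0],[0.45,0,0,0.09,0],[0.45,0,0,0.09,0]]' | tail -3
python3 go.py 547 -338 123 140.5
```

```text
contact_force: [0.4, -0.5, 0.1]
opening: 0.55
finger_force: 0.0
t 9.3 pos [ 544.9 -340.9  152.4] psi 140.3 open 0.550 ff 0.0 F [ 0.4 -0.5  0.1] tilt -1.000 q6 -1.59
tool delta [0.0002 0.0036 0.0294] turn -0.2 q [-0.72  0.26  1.7   0.    1.18 -1.59]
```

```bash

python3 -m inch '[[0.45,0,0.0035,0.01,0],[0.45,0,0.0035,0.02,0],[0.45,0,0.0035,0.030,0],[0.45,0,0.0035,0.030,0]]' | tail -3
python3 go.py 547 -338 123 140.5
for i in 1 2; do python3 -m inch '[[1,0,0,0,0],[1,0,0,0,0],[1,0,0,0,0],[1,0,0,0,0],[1,0,0,0,0]]' 80; done
```

```text
contact_force: [0.3, -0.1, -1.1]
opening: 0.555
finger_force: 0.0
t 9.6 pos [ 546.  -337.3  119.6] psi 140.3 open 0.555 ff 0.0 F [ 0.3 -0.1 -1.1] tilt -1.000 q6 -1.59
tool delta [-0.0013  0.0001 -0.0034] turn -0.2 q [-0.71  0.29  1.72 -0.    1.13 -1.59]
time: 10.02
eef_pos: [0.5472, -0.3383, 0.1225]
tcp_rot: [0.34, 0.94, -0.0, 0.0]
contact_force: [-0.8, -0.4, 0.4]
opening: -0.001
finger_force: 0.0
time: 10.43
eef_pos: [0.5469, -0.338, 0.122]
tcp_rot: [0.34, 0.94, 0.0, -0.0]
contact_force: [-1.1, 0.8, -0.2]
opening: 0.001
finger_force: 0.0
```

```bash
cat > e.py <<'E'
from h import *
t=cam("top"); s=cam("scene")
f=lambda i,w:cv2.resize(i[:,:,::-1],w,interpolation=cv2.INTER_CUBIC)
cv2.imwrite("pics/both.png",np.hstack([f(t["pixels"][140:260,340:460],(400,400)),f(s["pixels"][90:210,320:440],(400,400))]))
E
python3 e.py
```

```text
(no output)
```

View pics/both.png

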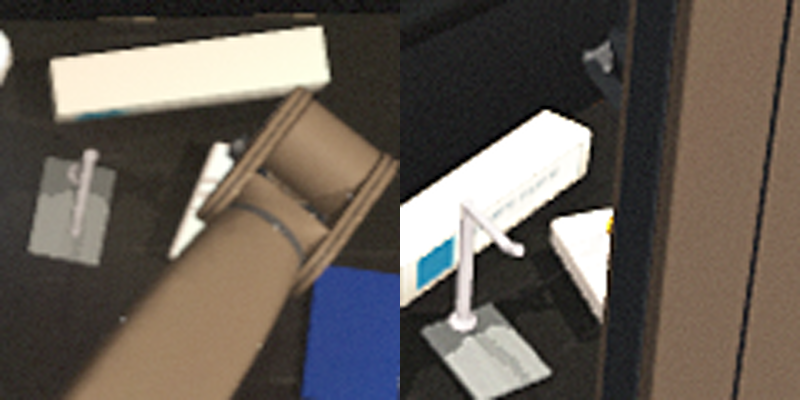

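```bash
cat > f.py <<'E'
from h import *
s=cam("scene"); w=cloud(s)
print("proj tcp",proj(s,ctrl.get_state()["eef_pos"]))
for v in range(102,124,4): print(v,[tuple(w[v,u].round(3)) for u in (376,379,382)])
E
python3 f.py; python3 go.py; python3 -c "
from plant import ctrl;print(ctrl.get_state())"
```

```text
proj tcp (np.float64(390.99310717572195), np.float64(140.5045649860186))
102 [(np.float64(0.764), np.float64(-0.508), np.float64(0.096)), (np.float64(0.766), np.float64(-0.528), np.float64(0.087)), (np.float64(0.578), np.float64(-0.307), np.float64(0.257))]
106 [(np.float64(0.584), np.float64(-0.29), np.float64(0.247)), (np.float64(0.576), np.float64(-0.293), np.float64(0.25)), (np.float64(0.569), np.float64(-0.299), np.float64(0.251))]
110 [(np.float64(0.577), np.float64(-0.283), np.float64(0.241)), (np.float64(0.571), np.float64(-0.289), np.float64(0.241)), (np.float64(0.568), np.float64(-0.299), np.float64(0.238))]
114 [(np.float64(0.761), np.float64(-0.513), np.float64(0.043)), (np.float64(0.568), np.float64(-0.287), np.float64(0.23)), (np.float64(0.565), np.float64(-0.297), np.float64(0.227))]
118 [(np.float64(0.764), np.float64(-0.519), np.float64(0.022)), (np.float64(0.763), np.float64(-0.536), np.float64(0.014)), (np.float64(0.563), np.float64(-0.298), np.float64(0.213))]
122 [(np.float64(0.766), np.float64(-0.525), np.float64(-0.0)), (np.float64(0.761), np.float64(-0.537), n
[... 216 characters left out ...]
-7.11192732e-01,  2.87407273e-01,  1.72240642e+00,  2.31144716e-05,
        1.13182564e+00, -1.58849153e+00]), 'dq': array([ 2.37365046e-04,  2.20330055e-04,  6.94125412e-05,  1.61883669e-03,
       -1.74423944e-03,  1.24945338e-03]), 'joint_efforts': array([ 6.67637742e-04, -3.88690996e+01, -2.75214028e+01, -3.03802926e-04,
        4.11494093e-04,  2.04661035e-05]), 'eef_pos': array([ 0.54694322, -0.33805451,  0.1219413 ]), 'tcp_rot': array([ 3.39846500e-01,  9.40480917e-01,  1.80929075e-05, -1.80771291e-05]), 'contact_force': array([-0.17366133, -0.10940078, -0.01343816]), 'wrist_torque': array([ 0.00531832,  0.04422189, -0.00257252]), 'finger_force': 0.0, 'opening': 0.0022336991952701902}
```

```bash

python3 -m inch '[[1,0,0,-0.04,0],[1,0,0,-0.08,0],[1,0,0,-0.12,0],[1,0,0,-0.12,0],[1,0,0,-0.12,0]]' | tail -3
python3 -m inch '[[0.5,-0.15,-0.12,0,0],[0.5,-0.15,-0.12,0,0],[0.5,-0.15,-0.12,0,0],[0.5,-0.15,-0.12,0,0],[0.5,-0.15,-0.12,0,0]]' | tail -3
python3 -m inch '[[0.5,0.05,-0.12,0,0],[0.5,0.05,-0.12,0,0],[0.5,0.05,-0.12,0,0],[0.5,0.05,-0.12,0,0],[0.5,0.05,-0.12,0,0]]' | tail -3
cat > g.py <<'E'
from h import *
e=ctrl.get_state()["eef_pos"]
s=cam("scene"); t=cam("top"); print("tcp",e,proj(s,e),proj(t,e))
f=lambda i,w:cv2.resize(i[:,:,::-1],w,interpolation=cv2.INTER_CUBIC)
o=[]
for p in (s,t):
    u,v=map(int,proj(p,e)); u=min(max(u,60),580);v=min(max(v,60),340); im=p["pixels"].copy(); cv2.drawMarker(im,tuple(map(int,proj(p,e))),(255,0,255),0,5,1); o.append(f(im[v-60:v+60,u-60:u+60],(400,400)))
    w=cloud(p); m=np.linalg.norm(w-e,axis=-1)<.06; print(m.sum(), np.nanmin(w[m],0) if m.any() else "", np.nanmax(w[m],0) if m.any() else "")
cv2.imwrite("pics/tcp.png",np.hstack(o))
E
python3 g.py; python3 d.py
```

```text
contact_force: [-0.8, 0.2, 0.5]
opening: 0.0
finger_force: 0.0
contact_force: [0.3, -0.2, 0.2]
opening: 0.505
finger_force: 0.0
contact_force: [0.2, -0.1, -0.2]
opening: 0.498
finger_force: 0.0
tcp [ 0.46727662 -0.58766795  0.23933834] (np.float64(469.2446884681648), np.float64(89.39602294007274)) (np.float64(502.22027572253353), np.float64(217.29303027128628))
45 [ 0.44074214 -0.61056189  0.27195289] [ 0.46302546 -0.59414803  0.29389838]
0  
top 94
0.03 65 [ 0.5458 -0.3379  0.0575] [ 0.5682 -0.3164  0.067 ]
0.07 2 [ 0.5474 -0.3356  0.0807] [ 0.5625 -0.3228  0.089 ]
0.12 27 [ 0.5459 -0.3374  0.1434] [ 0.5574 -0.3267  0.1527]
scene 102
0.03 53 [ 0.5418 -0.3315  0.0546] [ 0.5676 -0.3153  0.0593]
0.07 3 [ 0.5313 -0.3294  0.0926] [ 0.5413 -0.3263  0.1182]
0.12 46 [ 0.5426 -0.3348  0.1353] [ 0.5612 -0.3258  0.1426]
```

View pics/tcp.png

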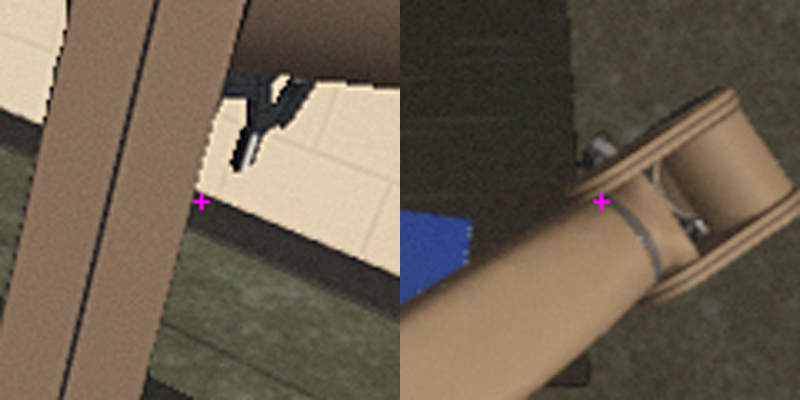

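```bash

python3 -m inch '[[0.45,0.1,0.235,0,0],[0.45,0.1,0.235,0,0],[0.45,0.1,0.235,0,0],[0.45,0.1,0.235,0,0],[0.45,0.1,0.235,0,0]]' | tail -3
python3 -m inch '[[0.45,0,0,0,0],[0.45,0,0,0,0],[0.45,0,0,0,0]]' | tail -3
python3 go.py 547 -338 123 140.5; python3 go.py
```

```text
contact_force: [0.4, 1.6, 0.8]
opening: 0.554
finger_force: 0.0
contact_force: [0.0, -0.0, -0.9]
opening: 0.546
finger_force: 0.0
t 12.7 pos [ 531.2 -386.2  242.2] psi 140.4 open 0.546 ff 0.0 F [ 0.  -0.  -0.9] tilt -1.000 q6 -1.66
tool delta [0.0186 0.0473 0.1192] turn -0.1 q [-0.78  0.22  1.58 -0.    1.34 -1.66]
t 12.7 pos [ 531.2 -386.2  242.2] psi 140.4 open 0.546 ff 0.0 F [ 0.  -0.  -0.9] tilt -1.000 q6 -1.66
```

```bash

python3 -m inch '[[0.45,0.0186,0.0473,0,0],[0.45,0.0186,0.0473,0,0],[0.45,0.0186,0.0473,0.04,0],[0.45,0.0186,0.0473,0.08,0],[0.45,0.0186,0.0473,0.08,0]]' | tail -3
python3 -m inch '[[0.45,0,0,0.015,0],[0.45,0,0,0.03,0],[0.45,0,0,0.045,0],[0.45,0,0,0.059,0],[0.45,0,0,0.059,0]]' | tail -3
python3 -m inch '[[0.45,0,0,0,0],[0.45,0,0,0,0],[1,0,0,0,0],[1,0,0,0,0],[1,0,0,0,0]]' 80
python3 -m inch '[[1,0,0,0,0],[1,0,0,0,0],[1,0,0,0,0],[1,0,0,0,0],[1,0,0,0,0]]' 80; python3 go.py 547 -338 100 140.5
```

```text
contact_force: [-0.4, 1.6, -3.9]
opening: 0.551
finger_force: 0.0
contact_force: [0.1, 0.8, 0.3]
opening: 0.554
finger_force: 0.0
time: 13.95
eef_pos: [0.5466, -0.3391, 0.1041]
tcp_rot: [0.34, 0.941, -0.0, 0.001]
contact_force: [-0.5, 0.4, -0.5]
opening: 0.13
finger_force: 0.1
time: 14.37
eef_pos: [0.5466, -0.3393, 0.1042]
tcp_rot: [0.34, 0.94, -0.0, 0.001]
contact_force: [-2.1, 0.5, 5.0]
opening: 0.084
finger_force: 78.9
t 14.4 pos [ 546.6 -339.3  104.2] psi 140.3 open 0.084 ff 78.9 F [-2.1  0.5  5. ] tilt -1.000 q6 -1.59
tool delta [0.0005 0.0013 0.0042] turn -0.2 q [-0.71  0.31  1.73 -0.    1.1  -1.59]
```

```bash

python3 -m inch '[[1,0,0,-0.015,0],[1,0,0,-0.035,0],[1,0,0,-0.055,0],[1,0,0,-0.075,0],[1,0,0,-0.1,0]]' | tail -3
python3 -m inch '[[1,0,0,0,10],[1,0,0,0,22],[1,0,0,0,22],[1,0,0,0,22],[1,0,0,0,22]]' | tail -3
python3 -m inch '[[1,0,0,0,10],[1,0,0,0,22],[1,0,0,0,22],[1,0,0,0,22],[1,0,0,0,22]]' | tail -3
python3 -m inch '[[1,0,0,0,10],[1,0,0,0,21.4],[1,0,0,0,21.4],[1,0,0,0,21.4],[1,0,0,0,21.4]]' | tail -3
python3 go.py 466 -123 200 75
```

```text
contact_force: [0.6, -0.1, -2.1]
opening: 0.083
finger_force: 78.4
contact_force: [0.3, -0.5, -1.1]
opening: 0.084
finger_force: 78.5
contact_force: [0.4, -1.0, -1.2]
opening: 0.083
finger_force: 78.4
contact_force: [-0.2, -0.9, -1.4]
opening: 0.082
finger_force: 78.4
t 16.0 pos [ 546.1 -338.7  202.7] psi 75.2 open 0.082 ff 78.4 F [-0.2 -0.9 -1.4] tilt -1.000 q6 -0.45
tool delta [ 0.188  -0.1326  0.0028] turn 0.2 q [-0.71  0.21  1.66  0.    1.27 -0.45]
```

```bash

python3 -m inch '[[1,0.02,-0.014,0,0],[1,0.04,-0.028,0,0],[1,0.065,-0.046,0,0],[1,0.09,-0.064,0,0],[1,0.09,-0.064,0,0]]' | tail -3
python3 -m inch '[[1,0.025,-0.018,0,0],[1,0.05,-0.036,0,0],[1,0.075,-0.053,0,0],[1,0.098,-0.0686,0,0],[1,0.098,-0.0686,0,0]]' | tail -3
python3 -m inch '[[1,0,0,0.02,0],[1,0,0,0.04,0],[1,0,0,0.04,0],[1,0,0,0.04,0]]' | tail -3
python3 go.py 543.6 -143.7 160 75
cat > k.py <<'E'
from h import *
e=ctrl.get_state()["eef_pos"]
t=cam("top"); s=cam("scene"); o=[]
f=lambda i,w:cv2.resize(i[:,:,::-1],w,interpolation=cv2.INTER_CUBIC)
for p,r in ((t,40),(s,50)):
    u,v=map(int,proj(p,e+[.03,0,-.03])); o.append(f(p["pixels"][v-r:v+r,u-r:u+r],(400,400)))
cv2.imwrite("pics/hook.png",np.hstack(o))
for p in (t,s):
    w=cloud(p); x,y,z=w[...,0],w[...,1],w[...,2]; hsv=cv2.cvtColor(p["pixels"],cv2.COLOR_RGB2HSV).astype(int)
    m=(np.linalg.norm(w-e,axis=-1)<.12)&(hsv[...,0]>18)&(hsv[...,0]<40)&(hsv[...,1]>110)
    print(m.sum(),w[m].mean(0).round(4),w[m].min(0).round(4),w[m].max(0).round(4))
    k=m&(z<w[m].min(0)[2]+.015); q=w[k]; print("ring",k.sum(),((q.min(0)+q.max(0))/2).round(4))
    print([(r["score"],at_z(p,r["at"],.15).round(4)) for r in ctrl.tip_of("hook_mid",p)[:2]])
E
python3 k.py
```

```text
contact_force: [0.7, -0.8, -1.8]
opening: 0.081
finger_force: 78.5
contact_force: [0.8, -0.3, -0.8]
opening: 0.086
finger_force: 78.6
contact_force: [-0.4, 0.0, -1.2]
opening: 0.084
finger_force: 78.5
t 17.2 pos [ 466.7 -122.7  162.2] psi 75.0 open 0.084 ff 78.5 F [-0.4  0.  -1.2] tilt -1.000 q6 -0.21
tool delta [-0.0003  0.0797  0.002 ] turn -0.0 q [-0.47 -0.11  2.07 -0.    1.18 -0.21]
11 [ 0.4521 -0.1017  0.1541] [ 0.4367 -0.1054  0.1077] [ 0.4628 -0.0981  0.2743]
ring 7 [ 0.4547 -0.1018  0.1134]
[(0.58, array([ 0.5504, -0.14  ,  0.15  ]))]
133 [ 0.4619 -0.1177  0.142 ] [ 0.4422 -0.1436  0.1094] [ 0.4851 -0.0975  0.2142]
ring 86 [ 0.4636 -0.1205  0.1136]
[(0.71, array([ 0.546 , -0.1517,  0.15  ])), (0.52, array([ 0.4318, -0.1928,  0.15  ]))]
```

View pics/hook.png

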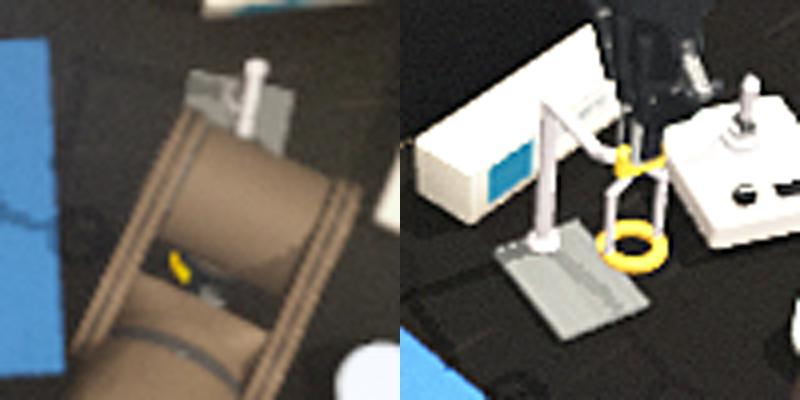

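```bash

python3 -m inch '[[1,0,0.012,0,0],[1,0,0.024,0,0],[1,0,0.036,0,0],[1,0,0.046,0,0],[1,0,0.046,0,0]]' | tail -3
python3 -m inch '[[1,0,0.012,0,0],[1,0,0.024,0,0],[1,0,0.034,0,0],[1,0,0.034,0,0]]' | tail -3
python3 -m inch '[[1,0,0,0.005,0],[1,0,0,0.01,0],[1,0,0,0.015,0],[1,0,0,0.015,0]]' | tail -3
python3 -m inch '[[1,0,0,0.002,0],[1,0,0,0.004,0],[1,0,0,0.006,0],[1,0,0,0.006,0]]' | tail -3
python3 go.py 543.6 -143.7 138 75
```

```text
contact_force: [-0.2, -0.4, -1.1]
opening: 0.08
finger_force: 81.7
contact_force: [0.3, -1.0, -1.6]
opening: 0.078
finger_force: 81.7
contact_force: [-0.3, 0.5, -1.6]
opening: 0.081
finger_force: 81.7
contact_force: [-0.7, -0.4, -2.0]
opening: 0.081
finger_force: 81.7
t 18.8 pos [ 544.2 -143.4  141.6] psi 74.9 open 0.081 ff 81.7 F [-0.7 -0.4 -2. ] tilt -1.000 q6 -0.17
tool delta [-0.0004 -0.0005  0.0036] turn -0.1 q [-0.44  0.1   1.91 -0.    1.14 -0.17]
```

```bash

python3 -m inch '[[1,0,0,0.002,0],[1,0,0,0.0035,0],[1,0,0,0.0035,0]]' | tail -3
python3 -m inch '[[1,0,0,0.0015,0],[1,0,0,0.0015,0]]' | tail -3
python3 -m inch '[[1,0,0,0.0015,0],[1,0,0,0.0015,0]]' | tail -3
python3 go.py; python3 k.py
```

```text
contact_force: [-0.8, -2.6, 3.4]
opening: 0.077
finger_force: 82.3
contact_force: [-2.0, -1.8, 6.5]
opening: 0.082
finger_force: 82.8
contact_force: [-2.7, -3.5, 9.9]
opening: 0.082
finger_force: 83.1
t 19.4 pos [ 545.8 -145.4  138.8] psi 74.9 open 0.082 ff 83.1 F [-2.7 -3.5  9.9] tilt -1.000 q6 -0.17
1 [ 0.5316 -0.1621  0.0913] [ 0.5316 -0.1621  0.0913] [ 0.5316 -0.1621  0.0913]
ring 1 [ 0.5316 -0.1621  0.0913]
[(0.45, array([ 0.5528, -0.1432,  0.15  ]))]
132 [ 0.5404 -0.1412  0.1172] [ 0.5204 -0.1657  0.0539] [ 0.583  -0.1205  0.1873]
ring 1 [ 0.583  -0.1512  0.0539]
[(0.84, array([ 0.533 , -0.1434,  0.15  ])), (0.33, array([ 0.4433, -0.1975,  0.15  ]))]
```

View pics/hook.png

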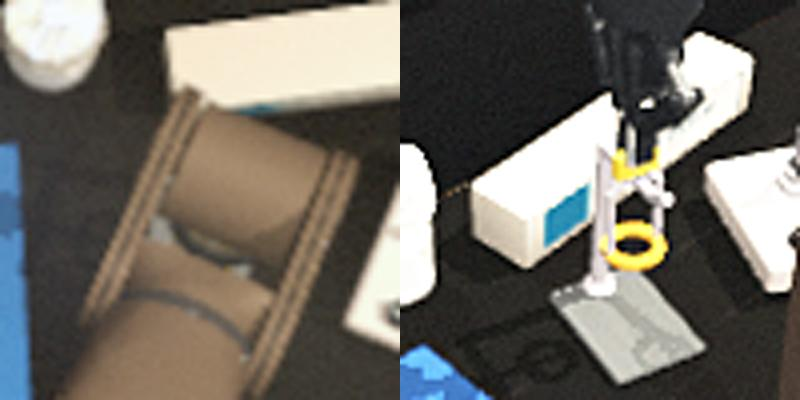

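```bash

python3 -m inch '[[1,0,0,-0.002,0],[1,0,0,-0.002,0],[0.9,0,0,-0.002,0],[0.85,0,0,-0.002,0],[0.75,0,0,-0.002,0]]' | tail -3
python3 -m inch '[[0.7,0,0,0,0],[0.7,0,0,-0.01,0],[0.7,0,0,-0.025,0],[0.7,0,0,-0.05,0],[0.7,0,0,-0.08,0]]' | tail -3
python3 -m inch '[[0.4,0,0,-0.03,0],[0.4,0,0,-0.05,0],[0.4,0,0,-0.05,0]]' | tail -3
python3 go.py 439.7 275 150 90; python3 k.py
```

```text
contact_force: [-0.1, 1.0, 0.2]
opening: 0.243
finger_force: 0.0
contact_force: [-0.6, 0.1, -0.8]
opening: 0.3
finger_force: 0.0
contact_force: [-0.3, -0.6, 0.1]
opening: 0.6
finger_force: 0.0
t 20.7 pos [ 547.  -144.2  274.3] psi 74.9 open 0.600 ff 0.0 F [-0.3 -0.6  0.1] tilt -1.000 q6 -0.17
tool delta [ 0.3769 -0.2142  0.1216] turn -15.1 q [-0.44 -0.01  1.77  0.    1.37 -0.17]
7 [ 0.538  -0.1263  0.2612] [ 0.5209 -0.1324  0.163 ] [ 0.5538 -0.1186  0.387 ]
ring 3 [ 0.5495 -0.132   0.1701]
[(0.61, array([ 0.5558, -0.1512,  0.15  ]))]
55 [ 0.5415 -0.1416  0.1664] [ 0.5348 -0.1606  0.1564] [ 0.5512 -0.1275  0.1752]
ring 42 [ 0.543  -0.1441  0.1636]
[(0.94, array([ 0.5283, -0.142 ,  0.15  ]))]
```

View pics/hook.png

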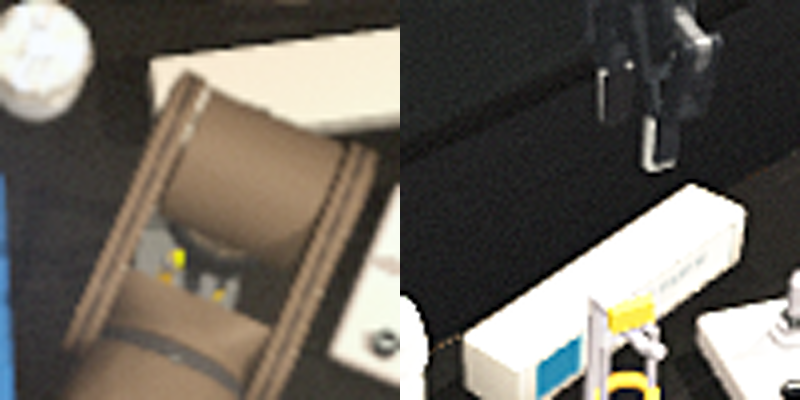

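```bash
cat > m.py <<'E'
from h import *
def parts(which=("bearing","disc","sp1","sp2","washer","cap")):
    for n in ("top","scene"):
        p=cam(n); w=cloud(p); x,y,z=w[...,0],w[...,1],w[...,2]
        hsv=cv2.cvtColor(p["pixels"],cv2.COLOR_RGB2HSV).astype(int); H,S,V=[hsv[...,i] for i in range(3)]
        blue=(H>95)&(H<120)&(S>120); mat=((x>.36)&(x<.66)&(y>-.03)&(y<.43)&(z<.05)&~blue).astype(np.uint8)
        ct,_=cv2.findContours(mat,cv2.RETR_EXTERNAL,cv2.CHAIN_APPROX_NONE)
        for c in ct:
            if not 70<cv2.contourArea(c)<600: continue
            M=np.zeros_like(mat); cv2.drawContours(M,[c],-1,1,-1); k=(M>0)&(mat>0)
            h=np.nanpercentile(z[k],90); zz=.034 if h>.02 else .008
            e=cv2.fitEllipse(cv2.convexHull(c)); q=at_z(p,e[0],zz if n=="top" else zz*.55)
            g=k&(S>90); print(n,"H",int(np.median(H[g])) if g.sum()>8 else "white",q[:2].round(4),"size",np.round(e[1],1))
            if g.sum()>8 and 40<np.median(H[g])<90:
                e2=cv2.erode(M,np.ones((3,3)))>0
                wh=e2&(S<130)&(V>V[k].mean()); qs=w[wh][:,:2]; c0=q[:2]; r=np.linalg.norm(qs-c0,axis=1); qs=qs[(r>.012)&(r<.03)]-c0
                a=np.arctan2(qs[:,1],qs[:,0]); print("   disc angle",len(a),np.degrees(np.angle(np.exp(2j*a).mean())/2).round(1),abs(np.exp(2j*a).mean()).round(2))
if __name__=="__main__":
    parts()
    e=ctrl.get_state()["eef_pos"]
    for n in ("scene","top"):
        p=cam(n); w=cloud(p); x,y,z=w[...,0],w[...,1],w[...,2]
        m=(np.hypot(x-e[0],y-e[1])<.07)&(z>.19)&(z<e[2]+.07)
        if m.any(): i=np.argsort(z[m])[:6]; print(n,"tool",e.round(4),w[m][i].round(4).tolist())
        m=(np.hypot(x-.547,y+.338)<.03)&(z>.056)&(z<.12)
        for lo in (.058,.07,.08,.09,.1):
            k=m&(z>lo)&(z<lo+.012); 
            if k.any(): print(n,"shaft",lo,k.sum(),w[k].mean(0).round(4))
E
python3 m.py
```

```text
top H white [0.4399 0.1593] size [12.5 13. ]
top H 25 [0.4394 0.2741] size [13.3 13.8]
top H white [0.449  0.3675] size [13.8 14. ]
top H 107 [0.4987 0.1404] size [ 78.1 214.1]
top H 105 [0.5598 0.0584] size [13.8 14.1]
top H 68 [0.5655 0.2805] size [15.  15.4]
   disc angle 9 -64.1 0.96
top H 18 [0.5693 0.1529] size [12.2 12.8]
scene tool [ 0.5435 -0.143   0.2652] [[0.5153, -0.1341, 0.2984], [0.5694, -0.1476, 0.2995], [0.5673, -0.1564, 0.2998], [0.5138, -0.1253, 0.3], [0.5119, -0.134, 0.3001], [0.5668, -0.1487, 0.3003]]
scene shaft 0.058 24 [ 0.5418 -0.3345  0.0642]
scene shaft 0.07 13 [ 0.5438 -0.3361  0.0758]
scene shaft 0.08 11 [ 0.543  -0.3364  0.0865]
scene shaft 0.09 14 [ 0.5432 -0.3366  0.0966]
scene shaft 0.1 5 [ 0.5431 -0.3369  0.1016]
top shaft 0.058 16 [ 0.5468 -0.334   0.0655]
top shaft 0.07 4 [ 0.5457 -0.3345  0.0715]
top shaft 0.08 1 [ 0.5431 -0.3344  0.0862]
top shaft 0.09 5 [ 0.5462 -0.3356  0.0963]
top shaft 0.1 8 [ 0.5475 -0.3387  0.1053]
```

```bash

python3 -m inch '[[0.3,0,0,0,-7],[0.3,0,0,0,-15],[0.3,0,0,0,-15],[0.3,0,0,0,-15]]' | tail -3
python3 -m inch '[[0.3,0.04,-0.01,0,0],[0.3,0.08,-0.02,0,0],[0.3,0.12,-0.03,0,0],[0.3,0.16,-0.04,0,0],[0.3,0.2,-0.05,0,0]]' | tail -3
python3 -m inch '[[0.3,0.04,-0.01,0,0],[0.3,0.08,-0.02,0.03,0],[0.3,0.12,-0.03,0.05,0],[0.3,0.16,-0.04,0.08,0],[0.3,0.2,-0.05,0.11,0]]' | tail -3
python3 -m inch '[[0.3,0.01,0,0,0],[0.3,0.01,0,0,0],[0.3,0.01,0,0,0]]' | tail -3
python3 go.py 439.8 274.7 60 90
```

```text
contact_force: [0.6, 0.1, -0.4]
opening: 0.696
finger_force: 0.0
contact_force: [1.4, 1.4, 0.1]
opening: 0.698
finger_force: 0.0
contact_force: [0.4, 0.8, 0.3]
opening: 0.703
finger_force: 0.0
contact_force: [0.5, 0.9, -0.3]
opening: 0.7
finger_force: 0.0
t 22.5 pos [452.3 241.5 176.7] psi 89.9 open 0.700 ff 0.0 F [ 0.5  0.9 -0.3] tilt -1.000 q6 0.30
tool delta [ 0.0332 -0.0127  0.1167] turn -0.1 q [ 0.29 -0.06  1.99 -0.    1.2   0.3 ]
```

```bash

python3 -m inch '[[0.3,0.0,0,0,0],[0.3,0.0,0,0,0],[0.3,0.0,0,0,0]]' | tail -3
python3 go.py 439.8 274.7 20 90
```

```text
contact_force: [-0.6, -1.5, 0.5]
opening: 0.698
finger_force: 0.0
t 22.8 pos [452.9 240.5 177.3] psi 89.7 open 0.698 ff 0.0 F [-0.6 -1.5  0.5] tilt -1.000 q6 0.30
tool delta [ 0.034  -0.0137  0.1573] turn -0.3 q [ 0.29 -0.06  1.99 -0.    1.2   0.3 ]
```

```bash

python3 -m inch '[[0.3,0.034,-0.0135,0,0],[0.3,0.034,-0.0135,0.04,0],[0.3,0.034,-0.0135,0.08,0],[0.3,0.034,-0.0135,0.12,0],[0.3,0.034,-0.0135,0.12,0]]' | tail -3
python3 -m inch '[[0.3,0,0,0.02,0],[0.3,0,0,0.037,0],[0.3,0,0,0.037,0],[0.3,0,0,0.037,0]]' | tail -3
python3 go.py 439.8 274.7 -30 90
python3 c.py scene 440 275 10 45 br.png
```

```text
contact_force: [-1.1, -0.5, -0.9]
opening: 0.699
finger_force: 0.0
contact_force: [-0.0, -0.4, 0.3]
opening: 0.696
finger_force: 0.0
t 23.5 pos [439.2 275.3  20.4] psi 89.8 open 0.696 ff 0.0 F [-0.  -0.4  0.3] tilt -1.000 q6 0.37
tool delta [-0.0006  0.0006  0.0504] turn -0.2 q [ 0.36  0.17  2.08 -0.    0.89  0.37]
crop origin 206 262 scale 7.777777777777778
```

View pics/br.png

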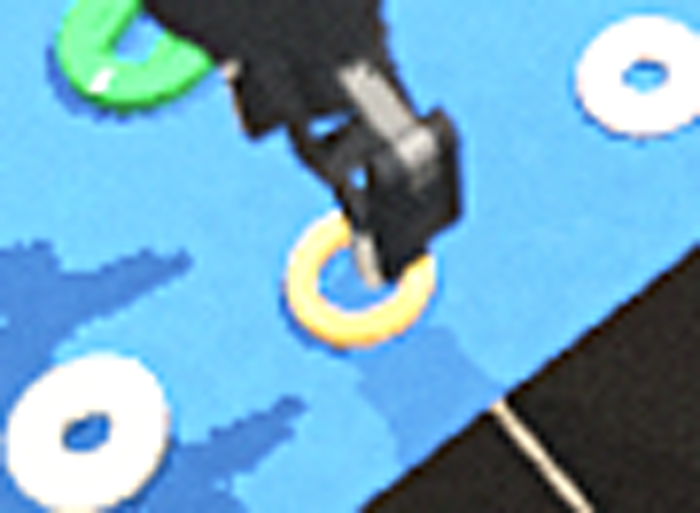

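```bash

python3 -m inch '[[0.3,0,0,0.015,0],[0.3,0,0,0.03,0],[0.3,0,0,0.045,0],[0.3,0,0,0.045,0]]' | tail -3
for i in 1; do python3 -m inch '[[0.3,0,0,0.002,0],[0.3,0,0,0.003,0],[0.3,0,0,0.003,0]]' | grep -E "eef|contact"; python3 -m inch '[[0.3,0,0,0.002,0],[0.3,0,0,0.003,0],[0.3,0,0,0.003,0]]' | grep -E "eef|contact";python3 -m inch '[[0.3,0,0,0.002,0],[0.3,0,0,0.002,0],[0.3,0,0,0.002,0]]' | grep -E "eef|contact"; done
```

```text
contact_force: [-1.3, -0.9, -0.5]
opening: 0.7
finger_force: 0.0
eef_pos: [0.4396, 0.276, -0.0274]
contact_force: [0.1, -0.7, -0.2]
eef_pos: [0.4383, 0.2756, -0.0318]
contact_force: [0.8, -0.1, -0.5]
eef_pos: [0.4381, 0.2755, -0.0342]
contact_force: [0.2, -0.2, 0.2]
```

```bash

python3 -m inch '[[0.35,0,0,-0.001,0],[0.4,0,0,-0.001,0],[0.45,0,0,-0.001,0],[1,0,0,-0.001,0],[1,0,0,-0.001,0]]' 40
python3 -m inch '[[1,0,0,0,0],[1,0,0,0,0],[1,0,0,0,0]]' 
python3 -m inch '[[1,0,0,-0.01,0],[1,0,0,-0.03,0],[1,0,0,-0.06,0],[1,0,0,-0.1,0]]'; python3 go.py 439.8 274.7 70 90 
```

```text
time: 25.05
eef_pos: [0.4387, 0.2757, -0.0323]
tcp_rot: [0.708, 0.706, 0.0, 0.0]
contact_force: [-1.9, -0.6, 5.4]
opening: 0.506
finger_force: 40.1
time: 25.3
eef_pos: [0.4387, 0.2757, -0.0323]
tcp_rot: [0.708, 0.706, 0.0, 0.0]
contact_force: [-1.9, -0.3, 5.8]
opening: 0.51
finger_force: 40.1
time: 25.63
eef_pos: [0.4354, 0.2744, 0.0652]
tcp_rot: [0.708, 0.706, -0.003, -0.002]
contact_force: [1.0, -0.2, -1.2]
opening: 0.507
finger_force: 40.8
t 25.6 pos [435.4 274.4  65.2] psi 89.9 open 0.507 ff 40.8 F [ 1.  -0.2 -1.2] tilt -1.000 q6 0.37
tool delta [ 0.0003  0.0044 -0.0048] turn -0.1 q [0.37 0.09 2.06 0.   0.99 0.37]
```

```bash

python3 -m inch '[[1,0,0,-0.04,0],[1,0,0,-0.08,0],[1,0,0,-0.12,0],[1,0,0,-0.16,0],[1,0,0,-0.18,0]]' 50 | grep -E "eef|opening|finger"
python3 -m inch '[[1,-0.03,0,0,0],[1,-0.07,0,0,0],[1,-0.11,0,0,0],[1,-0.15,0.01,0,0],[1,-0.18,0.02,0,0]]' | grep -E "eef|opening|finger"
python3 -m inch '[[1,-0.035,0,0,0],[1,-0.07,0.01,0,0],[1,-0.11,0.02,0,0],[1,-0.15,0.03,0,0],[1,-0.18,0.04,0,0]]' | grep -E "eef|opening|finger"
python3 -m inch '[[1,-0.035,0.01,0,0],[1,-0.07,0.02,0,0],[1,-0.11,0.03,0,0],[1,-0.15,0.04,0,0],[1,-0.18,0.04,0,0]]' | grep -E "eef|opening|finger"
python3 -m inch '[[1,-0.02,0,0,0],[1,-0.04,0,0,0],[1,-0.04,0,0,0],[1,-0.04,0,0,0]]' | grep -E "eef|opening|finger"
python3 go.py 546.3 -337.3 110 90
```

```text
eef_pos: [0.4398, 0.2763, 0.2535]
opening: 0.503
finger_force: 51.4
eef_pos: [0.4571, 0.0933, 0.2472]
opening: 0.503
finger_force: 51.4
eef_pos: [0.4971, -0.0873, 0.2471]
opening: 0.503
finger_force: 51.4
eef_pos: [0.5374, -0.2676, 0.2466]
opening: 0.502
finger_force: 51.4
eef_pos: [0.5364, -0.3051, 0.2465]
opening: 0.502
finger_force: 51.4
t 27.6 pos [ 536.4 -305.1  246.5] psi 89.8 open 0.502 ff 51.4 F [-1.   0.2 -1. ] tilt -1.000 q6 -0.68
tool delta [-0.0324  0.0102  0.1364] turn -0.2 q [-0.68  0.13  1.67  0.    1.34 -0.68]
```

```bash

python3 -m inch '[[1,-0.0324,0.0102,0,-0.2],[1,-0.0324,0.0102,0.04,-0.2],[1,-0.0324,0.0102,0.08,-0.2],[1,-0.0324,0.0102,0.12,-0.2],[1,-0.0324,0.0102,0.15,-0.2]]' | grep -E "eef|opening|finger"
python3 -m inch '[[1,0,0,0.0,0],[1,0,0,0,0],[1,0,0,0,0]]' | grep -E "eef|contact|finger"
python3 go.py 546.3 -337.3 60 90
```

```text
eef_pos: [0.5458, -0.3344, 0.0935]
opening: 0.504
finger_force: 51.3
eef_pos: [0.5485, -0.3373, 0.0997]
contact_force: [0.5, 0.2, 0.2]
finger_force: 51.4
t 28.3 pos [ 548.5 -337.3   99.7] psi 90.1 open 0.503 ff 51.4 F [0.5 0.2 0.2] tilt -1.000 q6 -0.71
tool delta [ 0.0001 -0.0023  0.0397] turn 0.1 q [-0.71  0.31  1.74  0.    1.09 -0.71]
```

```bash

python3 -m inch '[[1,0,-0.0022,0.01,0],[1,0,-0.0022,0.025,0],[1,0,-0.0022,0.04,0],[1,0,-0.0022,0.04,0]]' | grep -E "eef|contact"
python3 -m inch '[[1,0,0,0.01,0],[1,0,0,0.02,0],[1,0,0,0.03,0],[1,0,0,0.03,0]]' | grep -E "eef|contact"
python3 -m inch '[[1,0,0,0,0],[1,0,0,0.003,0],[1,0,0,0.006,0],[1,0,0,0.006,0]]' | grep -E "eef|contact"
python3 go.py 546.3 -337.3 18 90
```

```text
eef_pos: [0.5441, -0.3364, 0.0559]
contact_force: [0.3, -0.2, -0.6]
eef_pos: [0.5443, -0.3368, 0.025]
contact_force: [0.7, -0.7, -0.5]
eef_pos: [0.5446, -0.3369, 0.0206]
contact_force: [0.1, -0.0, -1.4]
t 29.3 pos [ 544.6 -336.9   20.6] psi 90.1 open 0.502 ff 51.3 F [ 0.1 -0.  -1.4] tilt -1.000 q6 -0.71
tool delta [-0.0004  0.0017  0.0026] turn 0.1 q [-0.71  0.41  1.77  0.    0.96 -0.71]
```

```bash

python3 -m inch '[[1,0,0.001,0.001,0],[1,0,0.001,0.001,0],[1,0,0.001,0.001,0]]' | grep -E "eef|contact"
python3 -m inch '[[1,0,0,0.0015,0],[1,0,0,0.0015,0]]' | grep -E "eef|contact"
python3 -m inch '[[1,0,0,0.0015,0],[1,0,0,0.0015,0]]' | grep -E "eef|contact"
```

```text
eef_pos: [0.5459, -0.3371, 0.0201]
contact_force: [-0.1, 0.4, -0.3]
eef_pos: [0.5457, -0.337, 0.0183]
contact_force: [0.5, 0.8, 0.1]
eef_pos: [0.5459, -0.3372, 0.0179]
contact_force: [-1.5, 2.0, 3.8]
```

```bash

python3 -m inch '[[0.45,0,0,0,0],[0.4,0,0,0,0],[0.3,0,0,0,0],[0.3,0,0,0,0],[0.3,0,0,-0.02,0]]' | grep -E "eef|contact|open"
python3 -m inch '[[0.3,0,0,-0.04,0],[0.3,0,0,-0.08,0],[0.3,0,0,-0.12,0],[0.3,0,0,-0.16,0],[0.3,0,0,-0.2,0]]' | grep -E "eef|contact|open"
python3 -m inch '[[0.3,0.03,0,0,0],[0.3,0.07,0,0,0],[0.3,0.11,0,0,0],[0.3,0.15,0,0,0],[0.3,0.19,0,0,0]]' | grep -E "eef|contact|open"
python3 -m inch '[[0.3,0.03,0,0,0],[0.3,0.07,0,0,0],[0.3,0.11,0,0,0],[0.3,0.15,0,0,0],[0.3,0.19,0,0,0]]' | grep -E "eef|contact|open"
cat > sh.py <<'E'
from h import *
def shaft():
  for n in ("scene","top"):
    p=cam(n); w=cloud(p); x,y,z=w[...,0],w[...,1],w[...,2]
    m=(np.hypot(x-.547,y+.338)<.032)&(z>.053)
    for lo in np.arange(.053,.14,.006):
        k=m&(z>lo)&(z<lo+.006)
        if k.sum()>2: q=w[k]; print(n,"z",round(lo,3),k.sum(),"mid",((q.min(0)+q.max(0))/2)[:2].round(4),"ext",np.ptp(q,0)[:2].round(3))
if __name__=="__main__": shaft()
E
python3 sh.py; python3 m.py | grep -v shaft; python3 go.py 565 281 100 90
```

```text
eef_pos: [0.543, -0.3347, 0.0324]
contact_force: [0.2, -0.0, 0.4]
opening: 0.698
eef_pos: [0.5455, -0.3369, 0.2388]
contact_force: [1.5, -0.0, -0.9]
opening: 0.698
eef_pos: [0.5452, -0.1455, 0.2369]
contact_force: [0.6, -1.1, -0.3]
opening: 0.699
eef_pos: [0.545, 0.0447, 0.237]
contact_force: [0.9, -0.2, -0.1]
opening: 0.701
scene z 0.053 66 mid [ 0.5451 -0.336 ] ext [0.044 0.045]
scene z 0.059 10 mid [ 0.5454 -0.3353] ext [0.021 0.013]
scene z 0.065 12 mid [ 0.5447 -0.3354] ext [0.022 0.01 ]
scene z 0.071 5 mid [ 0.5433 -0.3358] ext [0.008 0.007]
scene z 0.077 9 mid [ 0.5435 -0.3361] ext [0.01  0.007]
scene z 0.083 6 mid [ 0.5441 -0.3365] ext [0.011 0.008]
scene z 0.089 5 mid [ 0.5424 -0.3342] ext [0.009 0.008]
scene z 0.095 9 mid [ 0.5453 -0.3382] ext [0.012 0.014]
top z 0.053 33 mid [ 0.5485 -0.3371] ext [0.04  0.044]
top z 0.059 47 mid [ 0.5479 -0.3352] ext [0.04  0.042]
top z 0.065 11 mid [ 0.5488 -0.3414] ext [0.037 0.03 ]
top z 0.071 5 mid [ 0.5445 -0.3365] ext [0.015 0.007]
top z 0.089 4 mid [ 0.546 -0.335] ext [0.008 0.003]
top z 0.095 4 mid [ 0.5486 -0.3394] ext [0.007 0.007]
top z 0.101 6 mid [ 0.5447 -0.3384] ext [0.007 0.007]
top H 105 [0.4489 0.3672] size [13.9 14.1]
top H 107 [0.2851 0.4876] size [55.7 78.8]
top H 68 [0.5652 0.2805] size [15.2 15.3]
   disc angle 6 -66.6 0.96
top H 107 [0.6241 0.2982] size [35.  81.2]
top H 107 [0.2347 0.0089] size [ 15.8 233.4]
scene tool [0.5452 0.0438 0.2369] [[0.5101, 0.0436, 0.2713], [0.5091, 0.0504, 0.2726], [0.5761, 0.0523, 0.273], [0.577, 0.0362, 0.2734], [0.5755, 0.0405, 0.2734], [0.5752, 0.0468, 0.2737]]
t 31.9 pos [545.4  42.1 236.8] psi 90.0 open 0.701 ff 0.0 F [-0.6  0.1  0.2] tilt -1.000 q6 -0.11
tool delta [0.239  0.0197 0.1367] turn 0.0 q [-0.11 -0.02  1.85 -0.    1.31 -0.11]
```

```bash
cat > da.py <<'E'
from h import *
for n in ("scene","top"):
    p=cam(n); c=np.array([.565,.281])
    hsv=cv2.cvtColor(p["pixels"],cv2.COLOR_RGB2HSV).astype(int)
    u,v=map(int,proj(p,(*c,.01)))
    G=[];W=[];B=[]
    for vv in range(v-16,v+17):
        for uu in range(u-16,u+17):
            q=at_z(p,(uu,vv),.01)[:2]; h,s,V=hsv[vv,uu]
            r=np.linalg.norm(q-c)
            if r<.03 and 40<h<88 and s>90: G.append(q)
    c2=cv2.minEnclosingCircle((np.array(G)*1000).astype(np.float32)); cc=np.array(c2[0])/1000
    for vv in range(v-16,v+17):
        for uu in range(u-16,u+17):
            q=at_z(p,(uu,vv),.01)[:2]-cc; h,s,V=hsv[vv,uu]; r=np.linalg.norm(q)
            if .013<r<.025: W.append((q[0],q[1],max(0,170-s)))
    W=np.array(W); a=np.arctan2(W[:,1],W[:,0]); 
    for th in (60,90,120):
        k=W[:,2]>170-th; print(n,cc.round(4),round(c2[1],1),th,k.sum(),np.degrees(np.angle((W[k,2]*np.exp(2j*a[k])).sum())/2).round(1))
E
python3 da.py; python3 -c "
from h import *
p=cam('scene'); a=at_z(p,(228.3,259.2),.01);b=at_z(p,(219,272.3),.01);print(np.degrees(np.arctan2(*(a-b)[1::-1])))"
```

```text
scene [0.563  0.2813] 28.4 60 6 -64.2
scene [0.563  0.2813] 28.4 90 7 -63.6
scene [0.563  0.2813] 28.4 120 46 -41.4
top [0.5643 0.281 ] 28.6 60 0 0.0
top [0.5643 0.281 ] 28.6 90 5 -63.8
top [0.5643 0.281 ] 28.6 120 8 -63.7
-63.505870540436405
```

```bash

python3 -m inch '[[0.15,0.03,0,0,0],[0.15,0.07,0,0,0],[0.15,0.11,0,0,0],[0.15,0.14,0.01,0,0],[0.15,0.14,0.01,0,0]]' | grep -E "eef|open"
python3 -m inch '[[0.15,0.04,0.005,0,0],[0.15,0.08,0.0095,0,0],[0.15,0.099,0.0095,0,0],[0.15,0.099,0.0095,0.03,0],[0.15,0.099,0.0095,0.06,0]]' | grep -E "eef|open"
python3 -m inch '[[0.15,0,0,0.04,0],[0.15,0,0,0.08,0],[0.15,0,0,0.12,0],[0.15,0,0,0.15,0],[0.15,0,0,0.15,0]]' | grep -E "eef|open"
python3 -m inch '[[0.15,0,0,0,0],[0.15,0,0,0,0]]' | grep -E "eef|open"
python3 go.py 564.5 281 -32.5 90
```

```text
eef_pos: [0.5559, 0.1863, 0.2369]
opening: 0.852
eef_pos: [0.567, 0.2824, 0.1791]
opening: 0.847
eef_pos: [0.5591, 0.2782, 0.0185]
opening: 0.848
eef_pos: [0.5667, 0.2816, 0.0293]
opening: 0.851
t 33.4 pos [566.7 281.6  29.3] psi 90.0 open 0.851 ff 0.0 F [ 0.7 -0.7  0.3] tilt -1.000 q6 0.30
tool delta [-0.0006 -0.0024  0.0618] turn -0.0 q [ 0.3   0.38  1.79 -0.    0.96  0.3 ]
```

```bash

python3 -m inch '[[0.15,-0.0006,-0.0022,0.015,0],[0.15,-0.0006,-0.0022,0.03,0],[0.15,-0.0006,-0.0022,0.045,0],[0.15,-0.0006,-0.0022,0.055,0],[0.15,-0.0006,-0.0022,0.055,0]]' | grep -E "eef|contact"
python3 -m inch '[[0.15,0,0,0,0],[0.15,0,0,0.003,0],[0.15,0,0,0.006,0],[0.15,0,0,0.006,0]]' | grep -E "eef|contact"
python3 -m inch '[[0.25,0,0,0,0],[0.3,0,0,0,0],[0.35,0,0,0,0],[1,0,0,0,0],[1,0,0,0,0]]' 40| grep -E "eef|contact|open|finger"
python3 -m inch '[[1,0,0,0,0],[1,0,0,0,0],[1,0,0,0,0]]' | grep -E "eef|contact|open|finger"
```

```text
eef_pos: [0.5605, 0.2806, -0.0307]
contact_force: [-1.1, 0.7, -0.8]
eef_pos: [0.5625, 0.2814, -0.034]
contact_force: [-1.1, -0.4, -0.4]
eef_pos: [0.5632, 0.2815, -0.0328]
contact_force: [-1.1, -0.4, 5.8]
opening: 0.63
finger_force: 41.5
eef_pos: [0.5632, 0.2815, -0.0328]
contact_force: [-0.6, -1.0, 4.9]
opening: 0.628
finger_force: 41.5
```

```bash

python3 -m inch '[[1,0,0,-0.02,0],[1,0,0,-0.05,0],[1,0,0,-0.09,0],[1,0,0,-0.13,0],[1,0,0,-0.17,0]]' 60 | grep -E "eef|opening|finger"
python3 -m inch '[[1,0,0,-0.04,0],[1,0,0,-0.08,0],[1,0,0,-0.11,0],[1,-0.03,0,-0.11,0],[1,-0.07,0,-0.11,0]]' | grep -E "eef|opening|finger"
python3 -m inch '[[1,-0.04,0,0,0],[1,-0.08,0,0,0],[1,-0.12,0,0,0],[1,-0.16,0,0,0],[1,-0.20,0,0,0]]' | grep -E "eef|opening|finger"
python3 -m inch '[[1,-0.04,0,0,0],[1,-0.08,0,0,0],[1,-0.12,0,0,0],[1,-0.16,0,0,0],[1,-0.20,0,0,0]]' | grep -E "eef|opening|finger"
python3 -m inch '[[1,-0.04,0,0,0],[1,-0.08,0,0,0],[1,-0.12,0,0,0],[1,-0.145,0,0,0],[1,-0.145,0,0,0]]' | grep -E "eef|opening|finger"
python3 -m inch '[[1,0,0,0,-7],[1,0,0,0,-14],[1,0,0,0,-21],[1,0,0,0,-28],[1,0,0,0,-34]]' | grep -E "eef|opening|finger"
python3 -m inch '[[1,0,0,0,-5],[1,0,0,0,-5],[1,0,0,0,-5]]' | grep -E "eef|opening|finger"
python3 go.py 546.3 -337.8 110 129.1
```

```text
eef_pos: [0.5613, 0.281, 0.1364]
opening: 0.616
finger_force: 62.9
eef_pos: [0.5634, 0.2131, 0.2491]
opening: 0.617
finger_force: 62.9
eef_pos: [0.5619, 0.0097, 0.2451]
opening: 0.615
finger_force: 62.9
eef_pos: [0.5622, -0.1903, 0.2451]
opening: 0.613
finger_force: 62.9
eef_pos: [0.5617, -0.3386, 0.2442]
opening: 0.617
finger_force: 62.9
eef_pos: [0.5629, -0.3325, 0.2449]
opening: 0.617
finger_force: 62.9
eef_pos: [0.563, -0.3328, 0.2453]
opening: 0.616
finger_force: 62.9
t 37.6 pos [ 563.  -332.8  245.3] psi 129.0 open 0.616 ff 62.9 F [ 0.4  0.8 -1.4] tilt -1.000 q6 -1.37
tool delta [ 0.0064 -0.0161  0.1353] turn -0.1 q [-0.69  0.21  1.58  0.    1.35 -1.37]
```

```bash

python3 -m inch '[[1,0.0064,-0.0161,0,0],[1,0.0064,-0.0161,0.03,0],[1,0.0064,-0.0161,0.07,0],[1,0.0064,-0.0161,0.11,0],[1,0.0064,-0.0161,0.14,0]]' | grep -E "eef|opening|finger"
python3 -m inch '[[1,0,0,0,0],[1,0,0,0,0],[1,0,0,0,0]]' | grep -E "eef|contact|finger"
python3 go.py 546.3 -337.8 82 129.1
```

```text
eef_pos: [0.5453, -0.3374, 0.1025]
opening: 0.618
finger_force: 62.9
eef_pos: [0.5478, -0.3397, 0.1083]
contact_force: [1.0, -0.4, -0.3]
finger_force: 63.2
t 38.2 pos [ 547.8 -339.7  108.3] psi 129.0 open 0.614 ff 63.2 F [ 1.  -0.4 -0.3] tilt -1.000 q6 -1.39
tool delta [ 0.0025 -0.      0.0263] turn -0.1 q [-0.71  0.3   1.73  0.    1.11 -1.39]
```

```bash

python3 -m inch '[[1,0.0025,0,0.01,0],[1,0.0025,0,0.02,0],[1,0.0025,0,0.028,0],[1,0.0025,0,0.028,0],[1,0.0025,0,0.028,0]]' | grep -E "eef|contact"
python3 go.py 546.3 -337.8 70 129.1
for i in 1; do python3 -m inch '[[1,0,0,0.004,0],[1,0,0,0.008,0],[1,0,0,0.008,0]]' | grep -E "eef|contact"
python3 -m inch '[[1,0,0,0.002,0],[1,0,0,0.004,0],[1,0,0,0.004,0]]' | grep -E "eef|contact"; 
python3 -m inch '[[1,0,0,0.002,0],[1,0,0,0.004,0],[1,0,0,0.004,0]]' | grep -E "eef|contact"; done
```

```text
eef_pos: [0.5446, -0.3365, 0.0772]
contact_force: [-0.8, 0.4, -0.6]
t 38.7 pos [ 544.6 -336.5   77.2] psi 129.1 open 0.621 ff 63.2 F [-0.8  0.4 -0.6] tilt -1.000 q6 -1.39
tool delta [-0.0021  0.0005  0.0072] turn -0.0 q [-0.71  0.33  1.75  0.    1.06 -1.39]
eef_pos: [0.5446, -0.3366, 0.0691]
contact_force: [0.7, 1.3, -0.4]
eef_pos: [0.5451, -0.3375, 0.0661]
contact_force: [-0.9, -0.9, -0.8]
eef_pos: [0.5451, -0.3381, 0.062]
contact_force: [0.1, -4.1, -0.3]
```

```bash

python3 -m inch '[[1,-0.001,-0.0003,0,0],[1,-0.001,-0.0003,0.006,0],[1,-0.001,-0.0003,0.012,0],[1,-0.001,-0.0003,0.018,0],[1,-0.001,-0.0003,0.018,0]]' | grep -E "eef|contact"
python3 -m inch '[[1,0,0,0.003,0],[1,0,0,0.006,0],[1,0,0,0.006,0]]' | grep -E "eef|contact"; 
python3 -m inch '[[1,0,0,0.002,0],[1,0,0,0.004,0],[1,0,0,0.004,0]]' | grep -E "eef|contact|torq|tcp"; python3 go.py
```

```text
eef_pos: [0.5447, -0.3379, 0.042]
contact_force: [-0.3, -5.5, -3.7]
eef_pos: [0.5452, -0.3381, 0.0374]
contact_force: [-1.2, -4.2, -2.1]
eef_pos: [0.5455, -0.3383, 0.034]
tcp_rot: [0.43, 0.903, -0.0, 0.0]
contact_force: [-1.9, -4.5, 1.6]
t 40.3 pos [ 545.5 -338.3   34. ] psi 129.1 open 0.618 ff 63.6 F [-1.9 -4.5  1.6] tilt -1.000 q6 -1.39
```

```bash

python3 -m inch '[[1,-0.0005,-0.0009,0,0],[1,-0.0005,-0.0009,0,0]]' | grep -E "eef|contact"
python3 -m inch '[[1,0,0,0.0015,0],[1,0,0,0.0015,0]]' | grep -E "eef|contact"; 
python3 -m inch '[[1,0,0,0.0015,0],[1,0,0,0.0015,0]]' | grep -E "eef|contact"; 
python3 -m inch '[[1,0,0,0.0015,0],[1,0,0,0.0015,0]]' | grep -E "eef|contact|open";python3 go.py
```

```text
eef_pos: [0.5452, -0.3383, 0.0337]
contact_force: [-0.2, -2.9, 0.4]
eef_pos: [0.5449, -0.3382, 0.0319]
contact_force: [-0.2, -1.8, -0.5]
eef_pos: [0.5448, -0.3383, 0.0304]
contact_force: [-1.0, -1.9, -0.3]
eef_pos: [0.5449, -0.3383, 0.0289]
contact_force: [0.2, 0.0, -0.6]
opening: 0.617
t 41.0 pos [ 544.9 -338.3   28.9] psi 129.1 open 0.617 ff 63.4 F [ 0.2  0.  -0.6] tilt -1.000 q6 -1.40
```

```bash

python3 -m inch '[[1,0,0,0.0015,0],[1,0,0,0.003,0],[1,0,0,0.003,0]]' | grep -E "eef|contact"; 
python3 -m inch '[[1,0,0,0.0015,0],[1,0,0,0.0015,0]]' | grep -E "eef|contact"; 
python3 go.py
```

```text
eef_pos: [0.5448, -0.3383, 0.0258]
contact_force: [0.1, -0.1, -0.7]
eef_pos: [0.5451, -0.3385, 0.0255]
contact_force: [-2.1, 0.7, 3.4]
t 41.4 pos [ 545.1 -338.5   25.5] psi 129.1 open 0.615 ff 63.7 F [-2.1  0.7  3.4] tilt -1.000 q6 -1.40
```

```bash

python3 -m inch '[[0.35,0,0,0,0],[0.25,0,0,0,0],[0.15,0,0,0,0],[0.15,0,0,0,0],[0.15,0,0,-0.02,0]]' | grep -E "eef|contact|open"
python3 -m inch '[[0.15,0,0,-0.04,0],[0.15,0,0,-0.08,0],[0.15,0,0,-0.12,10],[0.15,0,0,-0.16,15],[0.15,0,0,-0.2,20]]' | grep -E "eef|open"
python3 -m inch '[[0.3,0,0,0,7],[0.3,0,0,0,14],[0.3,0,0,0,19.2],[0.3,0,0,0,19.2]]' | grep -E "eef|open"
python3 -m inch '[[0.3,0.03,0,0,0],[0.3,0.07,0,0,0],[0.3,0.11,0,0,0],[0.3,0.15,0,0,0],[0.3,0.19,0,0,0]]' | grep -E "eef|open"
python3 -m inch '[[0.3,0.03,0.005,0,0],[0.3,0.07,0.01,0,0],[0.3,0.11,0.01,0,0],[0.3,0.15,0.01,0,0],[0.3,0.17,0.01,0,0]]' | grep -E "eef|open"
python3 -m inch '[[0.3,0,0,0,0],[0.3,0,0,0,0]]' | grep -E "eef|contact|open"
python3 go.py 559.8 58.8 10 90; python3 sh.py; python3 m.py | grep -v -E "shaft|tool"
```

```text
eef_pos: [0.5423, -0.3365, 0.0405]
contact_force: [-1.3, 0.2, -1.3]
opening: 0.848
eef_pos: [0.5448, -0.3386, 0.247]
opening: 0.848
eef_pos: [0.545, -0.3389, 0.2453]
opening: 0.7
eef_pos: [0.5451, -0.1472, 0.2447]
opening: 0.696
eef_pos: [0.5553, 0.0251, 0.2448]
opening: 0.699
eef_pos: [0.5557, 0.022, 0.2448]
contact_force: [-0.5, -0.2, -0.1]
opening: 0.701
t 43.6 pos [555.7  22.  244.8] psi 90.1 open 0.701 ff 0.0 F [-0.5 -0.2 -0.1] tilt -1.000 q6 -0.14
tool delta [0.0369 0.0042 0.2348] turn 0.1 q [-0.14 -0.01  1.82 -0.    1.33 -0.14]
scene z 0.053 11 mid [ 0.5452 -0.323 ] ext [0.05  0.025]
scene z 0.059 58 mid [ 0.5452 -0.3377] ext [0.053 0.056]
scene z 0.065 88 mid [ 0.5447 -0.3378] ext [0.051 0.053]
scene z 0.071 4 mid [ 0.5403 -0.3356] ext [0.004 0.005]
scene z 0.077 7 mid [ 0.5439 -0.3339] ext [0.011 0.007]
scene z 0.083 9 mid [ 0.543  -0.3371] ext [0.011 0.009]
scene z 0.089 5 mid [ 0.543  -0.3353] ext [0.009 0.008]
scene z 0.095 10 mid [ 0.5444 -0.3382] ext [0.012 0.011]
top z 0.053 5 mid [ 0.5448 -0.3397] ext [0.033 0.038]
top z 0.059 30 mid [ 0.5493 -0.3338] ext [0.051 0.041]
top z 0.065 85 mid [ 0.5489 -0.336 ] ext [0.051 0.054]
top z 0.071 46 mid [ 0.548  -0.3373] ext [0.051 0.051]
top z 0.077 8 mid [ 0.5473 -0.3397] ext [0.043 0.023]
top z 0.095 6 mid [ 0.5469 -0.3376] ext [0.011 0.011]
top z 0.101 5 mid [ 0.5481 -0.3383] ext [0.008 0.008]
top H white [0.4399 0.1594] size [12.5 13.1]
top H 106 [0.4489 0.3672] size [13.9 14.1]
top H 62 [ 0.3951 -0.0142] size [ 8.2 82.3]
   disc angle 0 nan nan
top H 22 [0.5365 0.1529] size [12.6 12.9]
top H 107 [0.1442 0.6387] size [ 86.5 182.2]
top H 107 [0.6362 0.2761] size [30.9 87.6]m.py:17: RuntimeWarning: Mean of empty slice.
  a=np.arctan2(qs[:,1],qs[:,0]); print("   disc angle",len(a),np.degrees(np.angle(np.exp(2j*a).mean())/2).round(1),abs(np.exp(2j*a).mean()).round(2))
  ret = ret.dtype.type(ret / rcount)
```

```bash

python3 -m inch '[[0.3,0.037,0.004,0.01,0],[0.3,0.037,0.004,0.05,0],[0.3,0.037,0.004,0.09,0],[0.3,0.037,0.004,0.13,0],[0.3,0.037,0.004,0.16,0]]' | grep -E "eef|open"
python3 -m inch '[[0.3,0,0,0.02,0],[0.3,0,0,0.04,0],[0.3,0,0,0.055,0],[0.3,0,0,0.055,0],[0.3,0,0,0.055,0]]' | grep -E "eef|open"
python3 -m inch '[[0.3,0,0,0,0],[0.3,0,0,0,0]]' | grep -E "eef|contact"
python3 go.py 559.8 58.8 -32 90
```

```text
eef_pos: [0.5584, 0.0576, 0.0816]
opening: 0.701
eef_pos: [0.5594, 0.0575, 0.0292]
opening: 0.702
eef_pos: [0.5614, 0.0578, 0.0317]
contact_force: [0.3, 0.7, 0.2]
t 44.9 pos [561.4  57.8  31.7] psi 89.8 open 0.698 ff 0.0 F [0.3 0.7 0.2] tilt -1.000 q6 -0.07
tool delta [ 0.0011 -0.0018  0.0637] turn -0.2 q [-0.08  0.24  1.97 -0.    0.93 -0.07]
```

```bash

python3 -m inch '[[0.3,0.0011,-0.001,0.015,0],[0.3,0.0011,-0.001,0.03,0],[0.3,0.0011,-0.001,0.045,0],[0.3,0.0011,-0.001,0.057,0],[0.3,0.0011,-0.001,0.057,0]]' | grep -E "eef|contact"
python3 -m inch '[[0.3,0,0,0,0],[0.3,0,0,0.003,0],[0.3,0,0,0.006,0],[0.3,0,0,0.006,0]]' | grep -E "eef|contact"
python3 -m inch '[[0.35,0,0,0,0],[0.4,0,0,0,0],[0.45,0,0,0,0],[1,0,0,0,0],[1,0,0,0,0]]' 40| grep -E "eef|contact|open|finger"
python3 -m inch '[[1,0,0,0,0],[1,0,0,0,0],[1,0,0,0,0]]' | grep -E "eef|contact|open|finger"
```

```text
eef_pos: [0.5575, 0.0593, -0.0286]
contact_force: [-0.1, -0.9, -1.4]
eef_pos: [0.5593, 0.0592, -0.0327]
contact_force: [-0.1, 0.4, 0.2]
eef_pos: [0.5594, 0.0592, -0.0321]
contact_force: [-2.6, -0.0, 5.0]
opening: 0.535
finger_force: 40.1
eef_pos: [0.5594, 0.0592, -0.0321]
contact_force: [-2.1, 0.9, 4.6]
opening: 0.534
finger_force: 40.1
```

```bash

python3 -m inch '[[1,0,0,-0.02,0],[1,0,0,-0.05,0],[1,0,0,-0.09,0],[1,0,0,-0.13,0],[1,0,0,-0.17,0]]' 60 | grep -E "eef|opening|finger"
python3 -m inch '[[1,0,0,-0.04,0],[1,0,0,-0.08,0],[1,0,0,-0.11,0],[1,-0.03,0,-0.11,0],[1,-0.07,0,-0.11,0]]' | grep -E "eef|opening|finger"
python3 -m inch '[[1,-0.04,0,0,0],[1,-0.08,0,0,0],[1,-0.12,0,0,0],[1,-0.16,0,0,0],[1,-0.20,0,0,0]]' | grep -E "eef|opening|finger"
python3 -m inch '[[1,-0.04,-0.005,0,0],[1,-0.08,-0.01,0,0],[1,-0.11,-0.014,0,0],[1,-0.125,-0.014,0,0],[1,-0.125,-0.014,0,0]]' | grep -E "eef|opening|finger"
python3 -m inch '[[1,0,0,0,0],[1,0,0,0.04,0],[1,0,0,0.08,0],[1,0,0,0.11,0],[1,0,0,0.13,0]]' | grep -E "eef|opening|finger"
python3 -m inch '[[1,0,0,0,0],[1,0,0,0,0],[1,0,0,0,0]]' | grep -E "eef|opening|finger"
python3 go.py 545.4 -338.5 82 90
```

```text
eef_pos: [0.5583, 0.0593, 0.1382]
opening: 0.521
finger_force: 61.1
eef_pos: [0.5603, -0.0095, 0.2508]
opening: 0.521
finger_force: 61.1
eef_pos: [0.5579, -0.2126, 0.2467]
opening: 0.52
finger_force: 61.1
eef_pos: [0.5432, -0.3387, 0.2461]
opening: 0.521
finger_force: 61.1
eef_pos: [0.5429, -0.3317, 0.1127]
opening: 0.52
finger_force: 61.1
eef_pos: [0.5455, -0.3354, 0.1192]
opening: 0.516
finger_force: 61.2
t 48.6 pos [ 545.5 -335.4  119.2] psi 90.0 open 0.516 ff 61.2 F [ 0.1 -0.4 -0.7] tilt -1.000 q6 -0.71
tool delta [-0.0031 -0.0002  0.0373] turn -0.0 q [-0.71  0.28  1.73  0.    1.12 -0.71]
```

```bash

python3 -m inch '[[1,-0.0031,0,0.01,0],[1,-0.0031,0,0.02,0],[1,-0.0031,0,0.03,0],[1,-0.0031,0,0.037,0],[1,-0.0031,0,0.037,0]]' | grep -E "eef|contact"
python3 -m inch '[[1,0,0,0,0],[1,0,0,0.003,0],[1,0,0,0.006,0],[1,0,0,0.008,0],[1,0,0,0.008,0]]' | grep -E "eef|contact"
python3 go.py 545.4 -338.5 62 90
python3 -m inch '[[1,0,0,0.002,0],[1,0,0,0.004,0],[1,0,0,0.006,0],[1,0,0,0.006,0]]' | grep -E "eef|contact"
python3 -m inch '[[1,0,0,0.002,0],[1,0,0,0.004,0],[1,0,0,0.006,0],[1,0,0,0.006,0]]' | grep -E "eef|contact"
python3 go.py 545.4 -338.5 62 90
```

```text
eef_pos: [0.5426, -0.3377, 0.0771]
contact_force: [-0.3, 0.8, -0.6]
eef_pos: [0.5438, -0.3387, 0.0715]
contact_force: [-1.1, 0.4, -0.6]
t 49.5 pos [ 543.8 -338.7   71.5] psi 89.9 open 0.521 ff 61.2 F [-1.1  0.4 -0.6] tilt -1.000 q6 -0.71
tool delta [0.0002 0.0016 0.0095] turn -0.1 q [-0.72  0.34  1.76  0.    1.05 -0.71]
eef_pos: [0.5437, -0.3386, 0.0654]
contact_force: [-0.2, 0.8, -0.7]
eef_pos: [0.5437, -0.3386, 0.0593]
contact_force: [-0.1, 0.5, -0.9]
t 50.1 pos [ 543.7 -338.6   59.3] psi 89.9 open 0.521 ff 61.2 F [-0.1  0.5 -0.9] tilt -1.000 q6 -0.71
tool delta [ 0.0001  0.0017 -0.0027] turn -0.1 q [-0.72  0.36  1.76  0.    1.03 -0.71]
```

```bash

python3 -m inch '[[1,0,0.0006,0.005,0],[1,0,0.0006,0.01,0],[1,0,0.0006,0.015,0],[1,0,0.0006,0.02,0],[1,0,0.0006,0.02,0]]' | grep -E "eef|contact"
python3 -m inch '[[1,0,0,0.0,0],[1,0,0,0.002,0],[1,0,0,0.002,0]]' | grep -E "eef|contact"
python3 -m inch '[[1,0,0,0.0015,0],[1,0,0,0.0015,0]]' | grep -E "eef|contact"
python3 -m inch '[[1,0,0,0.0015,0],[1,0,0,0.0015,0]]' | grep -E "eef|contact"
```

```text
eef_pos: [0.5438, -0.3381, 0.0381]
contact_force: [-0.5, -0.4, -0.7]
eef_pos: [0.5447, -0.3389, 0.0379]
contact_force: [-0.1, 0.2, -0.2]
eef_pos: [0.5446, -0.3388, 0.0364]
contact_force: [0.0, 0.6, -0.5]
eef_pos: [0.5448, -0.339, 0.0362]
contact_force: [-2.0, 1.5, 4.5]
```

```bash

python3 -m inch '[[0.45,0,0,0,0],[0.4,0,0,0,0],[0.3,0,0,0,0],[0.3,0,0,0,0],[0.3,0,0,-0.02,0]]' | grep -E "contact|open"
python3 -m inch '[[0.3,0,0,-0.04,0],[0.3,0,0,-0.08,0],[0.3,0,0,-0.12,0],[0.3,0,0,-0.16,0],[0.3,0,0,-0.19,0]]' | grep -E "eef|open"
python3 -m inch '[[0.3,0.03,0,0,0],[0.3,0.07,0,0,0],[0.3,0.11,0,0,0],[0.3,0.15,0,0,0],[0.3,0.19,0,0,0]]' | grep -E "eef|open"
python3 -m inch '[[0.3,0.04,-0.01,0,0],[0.3,0.08,-0.02,0,0],[0.3,0.12,-0.03,0,0],[0.3,0.16,-0.04,0,0],[0.3,0.20,-0.04,0,0]]' | grep -E "eef|open"
python3 -m inch '[[0.3,0.04,-0.01,0,0],[0.3,0.08,-0.02,0,0],[0.3,0.12,-0.03,0,0],[0.3,0.16,-0.04,0,0],[0.3,0.20,-0.045,0,0]]' | grep -E "eef|open"
python3 -m inch '[[0.3,0.04,-0.005,0,0],[0.3,0.08,-0.01,0.03,0],[0.3,0.11,-0.01,0.07,0],[0.3,0.11,-0.01,0.1,0],[0.3,0.11,-0.01,0.1,0]]' | grep -E "eef|open"
python3 -m inch '[[0.3,0,0,0,0],[0.3,0,0,0,0]]' | grep -E "contact|open"
python3 go.py 449.2 368 10 90; python3 sh.py
```

```text
contact_force: [0.7, -0.1, -0.8]
opening: 0.699
eef_pos: [0.5453, -0.3394, 0.2492]
opening: 0.7
eef_pos: [0.5446, -0.1472, 0.2448]
opening: 0.698
eef_pos: [0.5039, 0.0531, 0.245]
opening: 0.699
eef_pos: [0.4596, 0.2532, 0.2451]
opening: 0.699
eef_pos: [0.4458, 0.3608, 0.1361]
opening: 0.697
contact_force: [0.1, 0.2, 0.7]
opening: 0.7
t 53.8 pos [452.  361.1 146.2] psi 89.8 open 0.700 ff 0.0 F [0.1 0.2 0.7] tilt -1.000 q6 0.50
tool delta [ 0.0068 -0.0029  0.1362] turn -0.2 q [ 0.5   0.12  1.87 -0.    1.15  0.5 ]
top z 0.059 10 mid [ 0.5494 -0.3275] ext [0.051 0.029]
top z 0.065 35 mid [ 0.5489 -0.336 ] ext [0.052 0.054]
top z 0.071 62 mid [ 0.5479 -0.3368] ext [0.05  0.051]
top z 0.077 54 mid [ 0.5478 -0.3373] ext [0.051 0.04 ]
top z 0.083 11 mid [ 0.5452 -0.3312] ext [0.039 0.037]
top z 0.095 4 mid [ 0.547  -0.3359] ext [0.01  0.007]
top z 0.101 6 mid [ 0.5461 -0.3383] ext [0.004 0.008]
```

```bash

python3 -m inch '[[0.3,0.0068,-0.0025,0.02,0],[0.3,0.0068,-0.0025,0.055,0],[0.3,0.0068,-0.0025,0.09,0],[0.3,0.0068,-0.0025,0.115,0],[0.3,0.0068,-0.0025,0.115,0]]' | grep -E "eef|open"
python3 -m inch '[[0.3,0,0,0,0],[0.3,0,0,0.015,0],[0.3,0,0,0.03,0],[0.3,0,0,0.045,0],[0.3,0,0,0.055,0]]' | grep -E "eef|open"
python3 -m inch '[[0.3,0,0,0,0],[0.3,0,0,0,0]]' | grep -E "eef|contact"
python3 go.py 449.2 368 -32.5 90
```

```text
eef_pos: [0.4466, 0.3658, 0.0266]
opening: 0.7
eef_pos: [0.4515, 0.3693, -0.022]
opening: 0.702
eef_pos: [0.4502, 0.3688, -0.0232]
contact_force: [0.2, 0.1, 0.1]
t 54.9 pos [450.2 368.8 -23.2] psi 89.8 open 0.699 ff 0.0 F [0.2 0.1 0.1] tilt -1.000 q6 0.51
tool delta [-0.0008 -0.001   0.0093] turn -0.2 q [0.51 0.37 1.93 0.   0.84 0.51]
```

```bash

python3 -m inch '[[0.3,-0.0008,-0.001,0.003,0],[0.3,-0.0008,-0.001,0.006,0],[0.3,-0.0008,-0.001,0.009,0],[0.3,-0.0008,-0.001,0.009,0]]' | grep -E "eef|contact"
python3 -m inch '[[0.35,0,0,0,0],[0.4,0,0,0,0],[0.45,0,0,0,0],[1,0,0,0,0],[1,0,0,0,0]]' 40| grep -E "eef|contact|open|finger"
python3 -m inch '[[1,0,0,0,0],[1,0,0,0,0],[1,0,0,0,0]]' | grep -E "eef|contact|open|finger"
python3 -m inch '[[1,0,0,-0.02,0],[1,0,0,-0.05,0],[1,0,0,-0.09,0],[1,0,0,-0.13,0],[1,0,0,-0.17,0]]' 60 | grep -E "eef|opening|finger"
python3 -m inch '[[1,0,0,-0.04,0],[1,0,0,-0.08,0],[1,0,0,-0.11,0],[1,-0.03,0,-0.11,0],[1,-0.07,0,-0.11,0]]' | grep -E "eef|opening|finger"
python3 -m inch '[[1,-0.04,0.01,0,0],[1,-0.08,0.02,0,0],[1,-0.12,0.03,0,0],[1,-0.16,0.04,0,0],[1,-0.20,0.04,0,0]]' | grep -E "eef|opening|finger"
python3 -m inch '[[1,-0.04,0.01,0,0],[1,-0.08,0.02,0,0],[1,-0.12,0.03,0,0],[1,-0.16,0.04,0,0],[1,-0.20,0.04,0,0]]' | grep -E "eef|opening|finger"
python3 -m inch '[[1,-0.04,0.01,0,0],[1,-0.08,0.014,0,0],[1,-0.12,0.016,0,0],[1,-0.16,0.016,0,0],[1,-0.2,0.016,0,0]]' | grep -E "eef|opening|finger"
python3 -m inch '[[1,-0.02,0,0,0],[1,-0.035,0,0,0],[1,-0.035,0,0,0],[1,-0.035,0,0,0]]' | grep -E "eef|opening|finger"
python3 go.py 545.2 -338.5 110 90
```

```text
eef_pos: [0.4475, 0.3673, -0.0343]
contact_force: [-0.0, 0.1, 0.6]
eef_pos: [0.4481, 0.3676, -0.0333]
contact_force: [-1.8, 0.0, 4.6]
opening: 0.541
finger_force: 40.3
eef_pos: [0.448, 0.3675, -0.0333]
contact_force: [-2.1, -0.5, 5.3]
opening: 0.54
finger_force: 40.3
eef_pos: [0.4472, 0.367, 0.1368]
opening: 0.523
finger_force: 61.2
eef_pos: [0.4489, 0.299, 0.2491]
opening: 0.526
finger_force: 61.2
eef_pos: [0.4879, 0.0952, 0.2456]
opening: 0.526
finger_force: 61.2
eef_pos: [0.5274, -0.105, 0.2454]
opening: 0.526
finger_force: 61.2
eef_pos: [0.5419, -0.3048, 0.2451]
opening: 0.525
finger_force: 61.3
eef_pos: [0.542, -0.3376, 0.2452]
opening: 0.523
finger_force: 61.3
t 58.3 pos [ 542.  -337.6  245.2] psi 89.8 open 0.523 ff 61.3 F [-0.4 -0.6 -0.2] tilt -1.000 q6 -0.71
tool delta [-0.0011  0.0033  0.1352] turn -0.2 q [-0.72  0.18  1.62  0.    1.34 -0.71]
```

```bash

python3 -m inch '[[1,-0.0016,0.0033,0,0],[1,-0.0016,0.0033,0.04,0],[1,-0.0016,0.0033,0.08,0],[1,-0.0016,0.0033,0.12,0],[1,-0.0016,0.0033,0.14,0]]' | grep -E "eef|opening|finger"
python3 -m inch '[[1,0,0,0,0],[1,0,0,0,0],[1,0,0,0,0]]' | grep -E "eef|opening|finger"
python3 go.py 545.2 -339.4 80 90
```

```text
eef_pos: [0.5436, -0.3353, 0.1005]
opening: 0.523
finger_force: 61.3
eef_pos: [0.5472, -0.3396, 0.1087]
opening: 0.525
finger_force: 61.3
t 59.0 pos [ 547.2 -339.6  108.7] psi 89.9 open 0.525 ff 61.3 F [-0.6 -1.3 -0.1] tilt -1.000 q6 -0.71
tool delta [ 0.0002 -0.0021  0.0287] turn -0.1 q [-0.71  0.3   1.73  0.    1.1  -0.71]
```

```bash

python3 -m inch '[[1,0.0002,-0.0015,0.01,0],[1,0.0002,-0.0015,0.02,0],[1,0.0002,-0.0015,0.028,0],[1,0.0002,-0.0015,0.028,0]]' | grep -E "eef|contact"
python3 -m inch '[[1,0,0,0,0],[1,0,0,0.003,0],[1,0,0,0.006,0],[1,0,0,0.008,0],[1,0,0,0.008,0]]' | grep -E "eef|contact"
python3 -m inch '[[1,0,0,0.002,0],[1,0,0,0.004,0],[1,0,0,0.006,0],[1,0,0,0.006,0]]' | grep -E "eef|contact"
python3 -m inch '[[1,0,0,0.002,0],[1,0,0,0.004,0],[1,0,0,0.006,0],[1,0,0,0.006,0]]' | grep -E "eef|contact"
python3 go.py 545.2 -339.4 62 90
```

```text
eef_pos: [0.5427, -0.3382, 0.0757]
contact_force: [0.0, -0.8, 0.0]
eef_pos: [0.5437, -0.3391, 0.0694]
contact_force: [0.7, 0.7, -1.4]
eef_pos: [0.544, -0.3393, 0.0636]
contact_force: [0.5, 0.1, -0.5]
eef_pos: [0.544, -0.3394, 0.0576]
contact_force: [0.9, -0.7, -1.7]
t 60.4 pos [ 544.  -339.4   57.6] psi 89.9 open 0.523 ff 61.3 F [ 0.9 -0.7 -1.7] tilt -1.000 q6 -0.71
tool delta [-0.      0.0012 -0.0044] turn -0.1 q [-0.72  0.36  1.76 -0.    1.02 -0.71]
```

```bash

python3 -m inch '[[1,0,0.0004,0.004,0],[1,0,0.0004,0.008,0],[1,0,0.0004,0.012,0],[1,0,0.0004,0.012,0]]' | grep -E "eef|contact"
python3 -m inch '[[1,0,0,0.0015,0],[1,0,0,0.0015,0]]' | grep -E "eef|contact"
python3 -m inch '[[1,0,0,0.0015,0],[1,0,0,0.0015,0]]' | grep -E "eef|contact"
python3 -m inch '[[1,0,0,0.001,0],[1,0,0,0.001,0]]' | grep -E "eef|contact"
```

```text
eef_pos: [0.5441, -0.3392, 0.0448]
contact_force: [1.2, -2.3, -2.3]
eef_pos: [0.5442, -0.3392, 0.0441]
contact_force: [0.1, -1.0, -1.1]
eef_pos: [0.5443, -0.3392, 0.0431]
contact_force: [0.2, 0.2, -0.9]
eef_pos: [0.5444, -0.3392, 0.043]
contact_force: [-2.6, 1.0, 4.3]
```

```bash

python3 -m inch '[[0.45,0,0,0,0],[0.4,0,0,0,0],[0.3,0,0,0,0],[0.3,0,0,0,0],[0.3,0,0,-0.02,0]]' | grep -E "contact|open"
python3 -m inch '[[0.3,0,0,-0.04,0],[0.3,0,0,-0.08,0],[0.3,0,0,-0.12,0],[0.3,0,0,-0.16,0],[0.3,0,0,-0.19,0]]' | grep -E "eef|open"
python3 -m inch '[[0.3,0.03,0,0,0],[0.3,0.07,0,0,0],[0.3,0.11,0,0,0],[0.3,0.15,0,0,0],[0.3,0.19,0,0,0]]' | grep -E "eef|open"
python3 -m inch '[[0.3,0.04,-0.01,0,0],[0.3,0.08,-0.02,0,0],[0.3,0.12,-0.03,0,0],[0.3,0.16,-0.04,0,0],[0.3,0.20,-0.05,0,0]]' | grep -E "eef|open"
python3 m.py 2>&1| grep -E "white|H 1|H 2"; python3 sh.py
python3 go.py 440 160 10 90
```

```text
contact_force: [-0.7, 0.5, -1.1]
opening: 0.697
eef_pos: [0.5449, -0.3397, 0.2561]
opening: 0.703
eef_pos: [0.5443, -0.1476, 0.2517]
opening: 0.696
eef_pos: [0.4943, 0.0527, 0.2518]
opening: 0.705
top H 107 [0.2377 0.5248] size [ 62.9 103.4]
scene z 0.053 10 mid [ 0.5446 -0.3221] ext [0.051 0.023]
scene z 0.059 33 mid [ 0.541  -0.3313] ext [0.045 0.043]
scene z 0.065 38 mid [ 0.5446 -0.333 ] ext [0.051 0.046]
scene z 0.071 17 mid [ 0.5371 -0.3326] ext [0.032 0.036]
scene z 0.077 85 mid [ 0.5422 -0.3372] ext [0.046 0.046]
scene z 0.083 20 mid [ 0.5347 -0.3358] ext [0.026 0.039]
scene z 0.089 6 mid [ 0.542  -0.3355] ext [0.005 0.01 ]
scene z 0.095 10 mid [ 0.5443 -0.3376] ext [0.011 0.01 ]
top z 0.059 12 mid [ 0.5569 -0.3354] ext [0.037 0.052]
top z 0.065 25 mid [ 0.5488 -0.3359] ext [0.051 0.047]
top z 0.071 16 mid [ 0.5466 -0.3374] ext [0.047 0.051]
top z 0.077 36 mid [ 0.5491 -0.3374] ext [0.04  0.046]
top z 0.083 56 mid [ 0.5449 -0.3367] ext [0.047 0.046]
top z 0.089 30 mid [ 0.5443 -0.3337] ext [0.04  0.036]
top z 0.095 4 mid [ 0.5471 -0.3359] ext [0.004 0.008]
top z 0.101 5 mid [ 0.5481 -0.3386] ext [0.007 0.008]
t 63.2 pos [495.5  50.1 251.9] psi 89.8 open 0.695 ff 0.0 F [ 0.2 -0.5  1.3] tilt -1.000 q6 -0.10
tool delta [ 0.1098 -0.0558  0.2418] turn -0.2 q [-0.1  -0.15  1.94 -0.    1.35 -0.1 ]
```

```bash
cat > wp.py <<'E'
from h import *
s=cam("scene")
hsv=cv2.cvtColor(s["pixels"],cv2.COLOR_RGB2HSV).astype(int)
for q,z in (("washer",.004),("cap",.017)):
    for f in ("spot_in","tip_of"): print(q,[(round(r["score"],2),at_z(s,r["at"],z)[:2].round(4)) for r in getattr(ctrl,f)(q,s)[:2]])
u,v=map(int,proj(s,(.44,.16,.004))); M=np.zeros((400,640),np.uint8); M[v-14:v+15,u-16:u+17]=1
k=((hsv[...,1]<110)&(hsv[...,2]>90)).astype(np.uint8)*M; c,_=cv2.findContours(k,0,1)
if c:
    c=max(c,key=cv2.contourArea); e=cv2.fitEllipse(cv2.convexHull(c)); print("washer",at_z(s,e[0],.0033)[:2],e[1])
E
python3 wp.py
```

```text
washer [(0.71, array([0.4365, 0.1495]))]
washer [(0.6, array([ 0.3782, -0.2539])), (0.43, array([0.431 , 0.1493]))]
cap [(0.75, array([0.5292, 0.1629])), (0.75, array([ 0.758, -0.07 ]))]
cap [(0.54, array([0.5195, 0.1691]))]
washer [0.44072143 0.1608518 ] (15.404067039489746, 17.74697494506836)
```

```bash

python3 -m inch '[[0.3,0.04,-0.02,0,0],[0.3,0.08,-0.04,0,0],[0.3,0.11,-0.055,0,0],[0.3,0.11,-0.055,0.03,0],[0.3,0.11,-0.055,0.07,0]]' | grep -E "eef|open"
python3 -m inch '[[0.3,0,0,0.035,0],[0.3,0,0,0.07,0],[0.3,0,0,0.105,0],[0.3,0,0,0.14,0],[0.3,0,0,0.14,0]]' | grep -E "eef|open"
python3 -m inch '[[0.3,0,0,0,0],[0.3,0,0,0,0],[0.3,0,0,0,0]]' | grep -E "eef|contact"
python3 go.py 440.3 160.2 -22 90
```

```text
eef_pos: [0.4433, 0.1629, 0.1859]
opening: 0.695
eef_pos: [0.4344, 0.1595, 0.0349]
opening: 0.703
eef_pos: [0.4432, 0.1612, 0.045]
contact_force: [0.7, 0.3, -0.2]
t 64.5 pos [443.2 161.2  45. ] psi 89.8 open 0.699 ff 0.0 F [ 0.7  0.3 -0.2] tilt -1.000 q6 0.14
tool delta [-0.001  -0.0032  0.0669] turn -0.2 q [0.13 0.02 2.18 0.   0.93 0.14]
```

```bash

python3 -m inch '[[0.3,-0.001,-0.0027,0.015,0],[0.3,-0.001,-0.0027,0.035,0],[0.3,-0.001,-0.0027,0.055,0],[0.3,-0.001,-0.0027,0.067,0],[0.3,-0.001,-0.0027,0.067,0]]' | grep -E "eef|contact"
python3 -m inch '[[0.3,0,0,0,0],[0.3,0,0,0.004,0],[0.3,0,0,0.008,0],[0.3,0,0,0.0095,0],[0.3,0,0,0.0095,0]]' | grep -E "eef|contact"
python3 -m inch '[[0.35,0,0,0,0],[0.4,0,0,0,0],[0.45,0,0,0,0],[1,0,0,0,0],[1,0,0,0,0]]' 40| grep -E "eef|contact|open|finger"
python3 -m inch '[[1,0,0,0,0],[1,0,0,0,0],[1,0,0,0,0]]' | grep -E "eef|contact|open|finger"
```

```text
eef_pos: [0.4377, 0.1599, -0.0251]
contact_force: [-0.2, 0.3, -0.2]
eef_pos: [0.4379, 0.16, -0.0343]
contact_force: [-0.7, -1.2, 0.1]
eef_pos: [0.4388, 0.1601, -0.0335]
contact_force: [-0.4, 0.5, 5.6]
opening: 0.483
finger_force: 41.9
eef_pos: [0.4388, 0.1601, -0.0335]
contact_force: [-0.6, -0.5, 5.2]
opening: 0.487
finger_force: 41.9
```

```bash

python3 -m inch '[[1,0,0,-0.02,0],[1,0,0,-0.05,0],[1,0,0,-0.09,0],[1,0,0,-0.13,0],[1,0,0,-0.17,0]]' 60 | grep -E "eef|opening|finger"
python3 -m inch '[[1,0,0,-0.04,0],[1,0,0,-0.08,0],[1,0,0,-0.11,0],[1,-0.03,0,-0.11,0],[1,-0.07,0,-0.11,0]]' | grep -E "eef|opening|finger"
python3 -m inch '[[1,-0.04,0.01,0,0],[1,-0.08,0.02,0,0],[1,-0.12,0.03,0,0],[1,-0.16,0.04,0,0],[1,-0.20,0.05,0,0]]' | grep -E "eef|opening|finger"
python3 -m inch '[[1,-0.04,0.01,0,0],[1,-0.08,0.02,0,0],[1,-0.12,0.03,0,0],[1,-0.16,0.04,0,0],[1,-0.20,0.055,0,0]]' | grep -E "eef|opening|finger"
python3 -m inch '[[1,-0.02,0,0,0],[1,-0.029,0,0,0],[1,-0.029,0,0,0],[1,-0.029,0,0,0]]' | grep -E "eef|opening|finger"
python3 go.py 545.2 -338.9 110 90
```

```text
eef_pos: [0.437, 0.1599, 0.1368]
opening: 0.469
finger_force: 60.5
eef_pos: [0.4388, 0.091, 0.2488]
opening: 0.473
finger_force: 60.5
eef_pos: [0.487, -0.112, 0.2453]
opening: 0.473
finger_force: 60.5
eef_pos: [0.5408, -0.3113, 0.245]
opening: 0.468
finger_force: 60.5
eef_pos: [0.5409, -0.3374, 0.245]
opening: 0.471
finger_force: 60.6
t 68.0 pos [ 540.9 -337.4  245. ] psi 89.9 open 0.471 ff 60.6 F [-0.9  0.  -0.8] tilt -1.000 q6 -0.71
tool delta [-0.0017  0.0044  0.135 ] turn -0.1 q [-0.72  0.17  1.63  0.    1.34 -0.71]
```

```bash

python3 -m inch '[[1,-0.0015,0.003,0,0],[1,-0.0015,0.003,0.04,0],[1,-0.0015,0.003,0.08,0],[1,-0.0015,0.003,0.12,0],[1,-0.0015,0.003,0.14,0]]' | grep -E "eef|opening|finger"
python3 -m inch '[[1,0,0,0,0],[1,0,0,0,0],[1,0,0,0,0]]' | grep -E "eef|opening|finger"
python3 -m inch '[[1,0,0,0.01,0],[1,0,0,0.02,0],[1,0,0,0.026,0],[1,0,0,0.026,0]]' | grep -E "eef|contact"
python3 -m inch '[[1,0,0,0,0],[1,0,0,0,0],[1,0,0,0,0]]' | grep -E "eef|contact|finger"
python3 go.py 545.2 -338.9 80 90
```

```text
eef_pos: [0.5422, -0.3357, 0.1003]
opening: 0.47
finger_force: 60.6
eef_pos: [0.5459, -0.3399, 0.1084]
opening: 0.474
finger_force: 60.6
eef_pos: [0.5432, -0.3389, 0.0776]
contact_force: [-0.4, -0.8, -0.9]
eef_pos: [0.5445, -0.3401, 0.0799]
contact_force: [0.1, 0.6, 0.7]
finger_force: 60.6
t 69.3 pos [ 544.5 -340.1   79.9] psi 89.9 open 0.473 ff 60.6 F [0.1 0.6 0.7] tilt -1.000 q6 -0.71
tool delta [ 0.0012  0.0007 -0.0001] turn -0.1 q [-0.72  0.33  1.75  0.    1.06 -0.71]
```

```bash

python3 -m inch '[[1,0.001,0.0004,0.003,0],[1,0.001,0.0004,0.006,0],[1,0.001,0.0004,0.009,0],[1,0.001,0.0004,0.012,0],[1,0.001,0.0004,0.012,0]]' | grep -E "eef|contact"
python3 -m inch '[[1,0,0,0.002,0],[1,0,0,0.004,0],[1,0,0,0.006,0],[1,0,0,0.006,0]]' | grep -E "eef|contact"
python3 -m inch '[[1,0,0,0.002,0],[1,0,0,0.004,0],[1,0,0,0.006,0],[1,0,0,0.006,0]]' | grep -E "eef|contact"
python3 -m inch '[[1,0,0,0.002,0],[1,0,0,0.003,0],[1,0,0,0.003,0]]' | grep -E "eef|contact|finger"
```

```text
eef_pos: [0.5441, -0.3383, 0.0663]
contact_force: [-0.0, 0.2, -1.1]
eef_pos: [0.5444, -0.3386, 0.0609]
contact_force: [-0.0, -0.3, -0.9]
eef_pos: [0.5444, -0.3385, 0.0549]
contact_force: [-0.5, -0.1, -0.6]
eef_pos: [0.5445, -0.3386, 0.0521]
contact_force: [0.6, -0.4, -0.0]
finger_force: 60.6
```

```bash

python3 -m inch '[[1,0,0,0.001,0],[1,0,0,0.001,0]]' | grep -E "eef|contact"
python3 -m inch '[[1,0,0,0.001,0],[1,0,0,0.001,0]]' | grep -E "eef|contact|finger"
python3 -m inch '[[1,0,0,0.001,0],[1,0,0,0.001,0]]' | grep -E "eef|contact|finger"
```

```text
eef_pos: [0.5446, -0.3387, 0.0513]
contact_force: [0.3, -0.1, -0.1]
eef_pos: [0.5448, -0.3389, 0.0508]
contact_force: [-0.7, -0.0, 0.3]
finger_force: 61.4
eef_pos: [0.5449, -0.3389, 0.0508]
contact_force: [-1.6, 2.0, 4.9]
finger_force: 63.4
```

```bash

python3 -m inch '[[0.5,0,0,0,0],[0.45,0,0,0,0],[0.35,0,0,0,0],[0.35,0,0,0,0],[0.35,0,0,-0.02,0]]' | grep -E "contact|open"
python3 -m inch '[[0.35,0,0,-0.04,0],[0.35,0,0,-0.08,0],[0.35,0,0,-0.12,0],[0.35,0,0,-0.16,0],[0.35,0,0,-0.18,0]]' | grep -E "eef|open"
python3 -m inch '[[0.35,0.03,0,0,0],[0.35,0.07,0,0,0],[0.35,0.11,0,0,0],[0.35,0.15,0,0,0],[0.35,0.19,0,0,0]]' | grep -E "eef|open"
python3 -m inch '[[0.35,0.04,0,0,0],[0.35,0.08,0,0,0],[0.35,0.12,0,0,0],[0.35,0.14,0,0,0],[0.35,0.14,0,0,0]]' | grep -E "eef|open"
cat > cp.py <<'E'
from h import *
for n in ("top","scene"):
    p=cam(n); w=cloud(p); hsv=cv2.cvtColor(p["pixels"],cv2.COLOR_RGB2HSV).astype(int)
    m=(hsv[...,0]<25)&(hsv[...,0]>5)&(hsv[...,1]>140)&(w[...,0]>.37)&(w[...,0]<.68)&(w[...,1]>-.02)&(w[...,1]<.45)&(w[...,2]<.06)
    q=w[m]; t=q[q[:,2]>.028]
    print(n,m.sum(),"top face",len(t),((t.min(0)+t.max(0))/2).round(4),t.mean(0).round(4),np.ptp(t,0).round(3))
    t=np.argwhere(m&(w[...,2]>.028))[:,::-1].astype(np.float32); e=cv2.minEnclosingCircle(t); print(at_z(p,t.mean(0),.034).round(4))
E
python3 cp.py; python3 sh.py | grep top
python3 go.py 536.5 153 100 90
```

```text
contact_force: [-1.1, 0.1, 0.1]
opening: 0.646
eef_pos: [0.5462, -0.34, 0.2561]
opening: 0.652
eef_pos: [0.5446, -0.1471, 0.2491]
opening: 0.649
eef_pos: [0.5449, -0.0048, 0.2493]
opening: 0.652
top 91 top face 78 [0.5381 0.1541 0.0365] [0.538  0.1544 0.0354] [0.034 0.033 0.017]
[0.5382 0.1545 0.034 ]
scene 269 top face 12 [0.5283 0.1612 0.0319] [0.5237 0.1642 0.0317] [0.026 0.027 0.006]
[0.5221 0.1651 0.034 ]
top z 0.059 7 mid [ 0.5492 -0.3309] ext [0.044 0.043]
top z 0.065 24 mid [ 0.5488 -0.336 ] ext [0.052 0.046]
top z 0.071 16 mid [ 0.55   -0.3365] ext [0.047 0.051]
top z 0.077 15 mid [ 0.5474 -0.336 ] ext [0.043 0.05 ]
top z 0.083 38 mid [ 0.5448 -0.3328] ext [0.04  0.039]
top z 0.089 57 mid [ 0.5477 -0.3371] ext [0.04  0.043]
top z 0.095 20 mid [ 0.5455 -0.3364] ext [0.036 0.035]
top z 0.101 5 mid [ 0.5478 -0.3385] ext [0.007 0.008]
t 73.0 pos [545.5  -9.7 249.3] psi 89.8 open 0.652 ff 0.0 F [-0.4 -0.8  0.1] tilt -1.000 q6 -0.20
tool delta [ 0.1628 -0.0094  0.1492] turn -0.2 q [-0.2  -0.04  1.84 -0.    1.34 -0.2 ]
```

```bash
python3 c.py scene 536 155 20 30 cap.png
```

```text
crop origin 238 222 scale 11.666666666666666
```

View pics/cap.png

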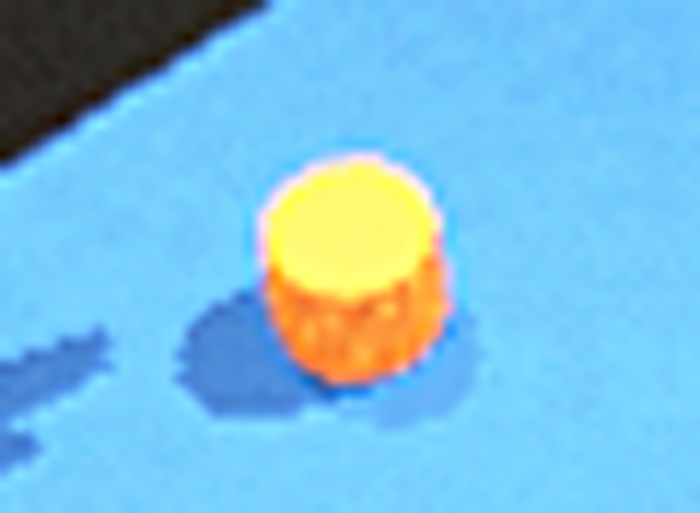

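```bash
python3 -c "
from h import *
p=cam('scene');print(at_z(p,(268,241.3),.034))"
python3 -m inch '[[0.35,0.03,0,0,0],[0.35,0.07,0,0,0],[0.35,0.11,0,0,0],[0.35,0.15,-0.008,0,0],[0.35,0.1635,-0.008,0,0]]' | grep -E "eef|open"
python3 -m inch '[[0.35,0,0,0.0,0],[0.35,0,0,0.04,0],[0.35,0,0,0.08,0],[0.35,0,0,0.12,0],[0.35,0,0,0.12,0]]' | grep -E "eef|open"
python3 -m inch '[[0.35,0,0,0,0],[0.35,0,0,0,0],[0.35,0,0,0,0]]' | grep -E "eef|contact"
python3 go.py 537.5 154 0 90
```

```text
[0.53527608 0.15514873 0.034     ]
eef_pos: [0.537, 0.1577, 0.2494]
opening: 0.652
eef_pos: [0.5318, 0.152, 0.1201]
opening: 0.648
eef_pos: [0.5406, 0.1542, 0.1333]
contact_force: [0.0, 0.1, 0.8]
t 74.2 pos [540.6 154.2 133.3] psi 89.8 open 0.650 ff 0.0 F [0.  0.1 0.8] tilt -1.000 q6 0.10
tool delta [-0.0003 -0.0039  0.1332] turn -0.2 q [ 0.1   0.1   1.92 -0.    1.12  0.1 ]
```

```bash

python3 -m inch '[[0.35,0.0003,-0.004,0.02,0],[0.35,0.0003,-0.004,0.05,0],[0.35,0.0003,-0.004,0.08,0],[0.35,0.0003,-0.004,0.1,0],[0.35,0.0003,-0.004,0.1,0]]' | grep -E "eef|contact"
python3 -m inch '[[0.35,0,0,0,0],[0.35,0,0,0.015,0],[0.35,0,0,0.03,0],[0.35,0,0,0.045,0],[0.35,0,0,0.05,0]]' | grep -E "eef|contact"
python3 -m inch '[[0.35,0,0,0,0],[0.35,0,0,0,0],[0.35,0,0,0,0]]' | grep -E "eef|contact"
python3 go.py 536.5 154.5 -22 90
```

```text
eef_pos: [0.5322, 0.1547, 0.0276]
contact_force: [-0.9, -0.7, -0.2]
eef_pos: [0.5356, 0.1552, -0.0189]
contact_force: [-1.5, -0.3, 0.3]
eef_pos: [0.5357, 0.1553, -0.0183]
contact_force: [0.6, 0.2, -0.1]
t 75.2 pos [535.7 155.3 -18.3] psi 89.9 open 0.651 ff 0.0 F [ 0.6  0.2 -0.1] tilt -1.000 q6 0.10
tool delta [-0.0008  0.0008  0.0037] turn -0.1 q [ 0.1   0.31  1.99 -0.    0.83  0.1 ]
```

```bash

python3 -m inch '[[0.4,-0.0008,0.0008,0.003,0],[0.45,-0.0008,0.0008,0.003,0],[0.5,-0.0008,0.0008,0.003,0],[1,-0.0008,0.0008,0.003,0],[1,-0.0008,0.0008,0.003,0]]' 40| grep -E "eef|contact|open|finger"
python3 -m inch '[[1,0,0,0,0],[1,0,0,0,0],[1,0,0,0,0]]' 60| grep -E "eef|contact|open|finger"
python3 -m inch '[[1,0,0,-0.02,0],[1,0,0,-0.05,0],[1,0,0,-0.09,0],[1,0,0,-0.13,0],[1,0,0,-0.17,0]]' 60 | grep -E "eef|opening|finger"
python3 -m inch '[[1,0,0,-0.04,0],[1,0,0,-0.08,0],[1,0,0,-0.1,0],[1,-0.03,0,-0.1,0],[1,-0.07,0,-0.1,0]]' | grep -E "eef|opening|finger"
python3 -m inch '[[1,-0.04,0,0,0],[1,-0.08,0,0,0],[1,-0.12,0,0,0],[1,-0.16,0,0,0],[1,-0.20,0,0,0]]' | grep -E "eef|opening|finger"
python3 -m inch '[[1,-0.04,0,0,0],[1,-0.08,0,0,0],[1,-0.12,0,0,0],[1,-0.16,0.005,0,0],[1,-0.20,0.009,0,0]]' | grep -E "eef|opening|finger"
python3 -m inch '[[1,-0.02,0,0,0],[1,-0.023,0,0,0],[1,-0.023,0,0,0],[1,-0.023,0,0,0]]' | grep -E "eef|opening|finger"
python3 go.py 545.2 -338.9 110 90
```

```text
eef_pos: [0.5354, 0.1543, -0.0227]
contact_force: [-0.2, -0.4, 4.7]
opening: 0.45
finger_force: 40.5
eef_pos: [0.5356, 0.1544, -0.0226]
contact_force: [-0.5, -0.5, 6.0]
opening: 0.452
finger_force: 59.9
eef_pos: [0.5331, 0.1542, 0.1467]
opening: 0.45
finger_force: 60.3
eef_pos: [0.5348, 0.0857, 0.2483]
opening: 0.449
finger_force: 60.3
eef_pos: [0.5329, -0.1172, 0.2452]
opening: 0.45
finger_force: 60.3
eef_pos: [0.5417, -0.3172, 0.245]
opening: 0.446
finger_force: 60.4
eef_pos: [0.5421, -0.3376, 0.2453]
opening: 0.444
finger_force: 60.4
t 77.9 pos [ 542.1 -337.6  245.3] psi 89.9 open 0.444 ff 60.4 F [-0.5  0.8 -0.4] tilt -1.000 q6 -0.71
tool delta [-0.0015  0.0033  0.1353] turn -0.1 q [-0.72  0.18  1.62  0.    1.34 -0.71]
```

```bash

python3 -m inch '[[1,-0.0013,0.002,0,0],[1,-0.0013,0.002,0.04,0],[1,-0.0013,0.002,0.08,0],[1,-0.0013,0.002,0.12,0],[1,-0.0013,0.002,0.14,0]]' | grep -E "eef|opening|finger"
python3 -m inch '[[1,0,0,0,0],[1,0,0,0,0],[1,0,0,0,0]]' | grep -E "eef|opening|finger"
python3 -m inch '[[1,0,0,0.005,0],[1,0,0,0.01,0],[1,0,0,0.014,0],[1,0,0,0.014,0]]' | grep -E "eef|contact"
python3 -m inch '[[1,0,0,0,0],[1,0,0,0,0],[1,0,0,0,0]]' | grep -E "eef|contact|finger"
python3 go.py 545 -338.8 80 90
```

```text
eef_pos: [0.5423, -0.3361, 0.1009]
opening: 0.452
finger_force: 60.4
eef_pos: [0.5461, -0.3403, 0.1091]
opening: 0.447
finger_force: 60.4
eef_pos: [0.5441, -0.3398, 0.092]
contact_force: [-0.1, -0.4, -1.1]
eef_pos: [0.5445, -0.3402, 0.0927]
contact_force: [-0.7, -0.5, -0.7]
finger_force: 60.4
t 79.2 pos [ 544.5 -340.2   92.7] psi 89.9 open 0.451 ff 60.4 F [-0.7 -0.5 -0.7] tilt -1.000 q6 -0.71
tool delta [0.0014 0.0004 0.0127] turn -0.1 q [-0.72  0.32  1.74  0.    1.08 -0.71]
```

```bash

python3 -m inch '[[1,0.0012,0.0004,0.003,0],[1,0.0012,0.0004,0.006,0],[1,0.0012,0.0004,0.009,0],[1,0.0012,0.0004,0.009,0],[1,0.0012,0.0004,0.009,0]]' | grep -E "eef|contact"
python3 -m inch '[[1,0,0,0.002,0],[1,0,0,0.004,0],[1,0,0,0.004,0]]' | grep -E "eef|contact|finger"
python3 -m inch '[[1,0,0,0.002,0],[1,0,0,0.004,0],[1,0,0,0.004,0]]' | grep -E "eef|contact|finger"
python3 -m inch '[[1,0,0,0.002,0],[1,0,0,0.004,0],[1,0,0,0.004,0]]' | grep -E "eef|contact|finger"
```

```text
eef_pos: [0.5446, -0.3386, 0.0829]
contact_force: [-0.4, -0.0, -1.7]
eef_pos: [0.5446, -0.3387, 0.079]
contact_force: [0.4, 0.2, 0.4]
finger_force: 60.4
eef_pos: [0.5447, -0.3387, 0.0749]
contact_force: [-0.7, 0.6, -0.8]
finger_force: 60.4
eef_pos: [0.5447, -0.3387, 0.071]
contact_force: [0.6, -0.7, -0.7]
finger_force: 60.4
```

```bash

python3 -m inch '[[1,0,0,0.001,0],[1,0,0,0.002,0],[1,0,0,0.002,0]]' | grep -E "eef|contact|finger"
python3 -m inch '[[1,0,0,0.001,0],[1,0,0,0.001,0]]' | grep -E "eef|contact|finger"
python3 -m inch '[[1,0,0,0.001,0],[1,0,0,0.001,0]]' | grep -E "eef|contact|finger"
python3 -m inch '[[1,0,0,0.001,0],[1,0,0,0.001,0]]' | grep -E "eef|contact|finger"
```

```text
eef_pos: [0.5448, -0.3388, 0.0692]
contact_force: [0.4, -0.2, -0.8]
finger_force: 60.4
eef_pos: [0.5448, -0.3388, 0.0683]
contact_force: [-0.1, 0.0, -0.4]
finger_force: 60.4
eef_pos: [0.5449, -0.3389, 0.0675]
contact_force: [0.0, -0.7, -1.4]
finger_force: 60.5
eef_pos: [0.545, -0.339, 0.0674]
contact_force: [-2.5, 0.9, 4.4]
finger_force: 60.8
```

Home (67.4 mm as predicted). Release, withdraw and check everything.

```bash

python3 -m inch '[[0.5,0,0,0,0],[0.45,0,0,0,0],[0.35,0,0,0,0],[0.35,0,0,0,0],[0.35,0,0,-0.02,0]]' | grep -E "contact|open"
python3 -m inch '[[0.35,0,0,-0.04,0],[0.35,0,0,-0.08,0],[0.35,0,0,-0.12,0],[0.35,0,0,-0.16,0],[0.35,0,0,-0.17,0]]' | grep -E "eef|open"
python3 -m inch '[[0.35,0.03,0,0,0],[0.35,0.07,0,0,0],[0.35,0.11,0,0,0],[0.35,0.15,0,0,0],[0.35,0.19,0,0,0]]' | grep -E "eef|open"
python3 -m inch '[[0.35,0.04,0,0,0],[0.35,0.08,0,0,0],[0.35,0.12,0,0,0],[0.35,0.16,0,0,0],[0.35,0.2,0,0,0]]' | grep -E "eef|open"
python3 -m inch '[[0.35,0.04,0,0,0],[0.35,0.08,0,0,0],[0.35,0.1,0,0,0],[0.35,0.1,0,0,0],[0.35,0.1,0,0,0]]' | grep -E "eef|open"
python3 sh.py; python3 - <<'E'
from h import *
s=cam("scene"); save(s,"fin.png",(320,110,440,200),s=6.5)
E
```

```text
contact_force: [-0.2, 0.9, -1.2]
opening: 0.654
eef_pos: [0.5474, -0.3409, 0.2658]
opening: 0.651
eef_pos: [0.5448, -0.1472, 0.2559]
opening: 0.648
eef_pos: [0.5453, 0.0531, 0.2561]
opening: 0.651
eef_pos: [0.5456, 0.1519, 0.2559]
opening: 0.652
scene z 0.053 14 mid [ 0.5452 -0.3258] ext [0.05  0.029]
scene z 0.059 34 mid [ 0.5412 -0.3284] ext [0.046 0.04 ]
scene z 0.065 36 mid [ 0.5449 -0.3324] ext [0.052 0.046]
scene z 0.071 17 mid [ 0.5369 -0.3331] ext [0.033 0.039]
scene z 0.077 30 mid [ 0.5387 -0.3329] ext [0.037 0.039]
scene z 0.083 31 mid [ 0.5418 -0.3333] ext [0.04 0.04]
scene z 0.089 18 mid [ 0.5429 -0.3302] ext [0.036 0.029]
scene z 0.095 21 mid [ 0.5427 -0.3271] ext [0.036 0.023]
scene z 0.101 19 mid [ 0.5377 -0.332 ] ext [0.028 0.031]
scene z 0.107 21 mid [ 0.5401 -0.3286] ext [0.035 0.024]
scene z 0.113 23 mid [ 0.5423 -0.3314] ext [0.038 0.027]
scene z 0.119 79 mid [ 0.5446 -0.3359] ext [0.037 0.039]
top z 0.059 12 mid [ 0.5495 -0.3296] ext [0.051 0.04 ]
top z 0.065 19 mid [ 0.5487 -0.3358] ext [0.051 0.047]
top z 0.071 10 mid [ 0.5482 -0.3211] ext [0.05  0.018]
top z 0.077 16 mid [ 0.5472 -0.3336] ext [0.044 0.039]
top z 0.083 8 mid [ 0.5414 -0.329 ] ext [0.033 0.031]
top z 0.089 10 mid [ 0.5442 -0.3279] ext [0.04  0.023]
top z 0.095 4 mid [ 0.54   -0.3249] ext [0.025 0.014]
top z 0.107 4 mid [ 0.5369 -0.3228] ext [0.014 0.007]
top z 0.113 15 mid [ 0.5483 -0.3358] ext [0.039 0.035]
top z 0.119 39 mid [ 0.546  -0.3366] ext [0.036 0.038]
top z 0.125 44 mid [ 0.5471 -0.3377] ext [0.032 0.036]
top z 0.131 11 mid [ 0.5465 -0.3331] ext [0.038 0.028]
```

View pics/fin.png

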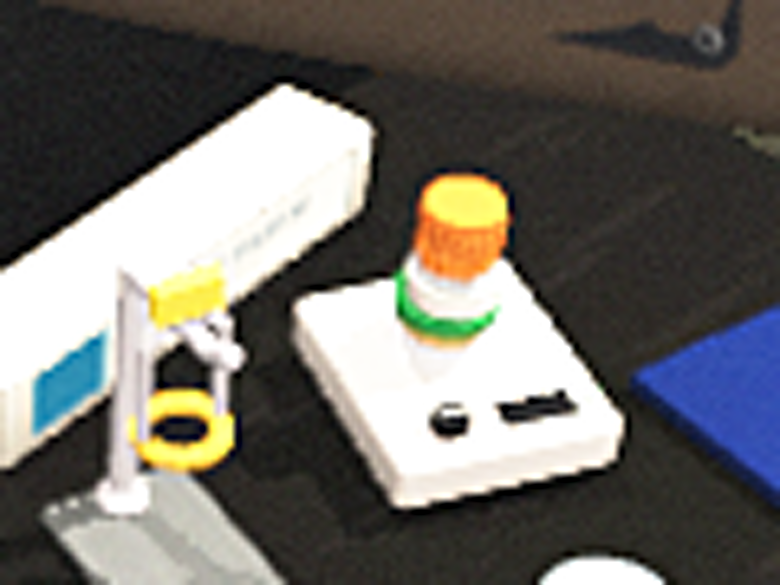

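```bash
python3 -c "
from plant import ctrl;print(ctrl.sign_off())"
```

```text
the job is handed in; nothing more can be done
None
```

The guard hangs on the hook, and the bearing, disc, both spacers that were present, washer and cap are on the shaft in order and fully home; the job is handed in after about 83 s of robot time.

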